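Load the vial tray into the sampler and snap its cover on

TASK

Load the sampler: the vial tray is lying the wrong way round, so turn it end for end and slide it, keeping it upright, nose first between the guide rails until it is fully home against the back stop. Then set the cover over the rails and press it straight down until both clip arms snap under the rims and it sits flat; leave the bottle and the jar where they are.

Things in the scene. Friction and masses are not known exactly. Their poses are not given: they have to be found in the camera images.
- bay: Sampler loading bay, fixed in a run: grey deck 330 x 150 x 6 mm with aluminium guide rails on its far half. Origin: centre of the deck's underside, on the bench; x = direction the tray is pushed in (roughly away from the robot), z up. In this frame (mm): deck top z 6; open apron x -165 to 10; rails x 10 to 140, inner faces y +-47, outer +-55, tops z 28.
- bay_mouth (a point): On the deck top, on the centre line, between the front ends of the rails (bay x 10 mm). Rails have inward lips (y 47 to 39 mm, underside z 18) so the tray can only be slid in under them from the apron, not lowered in. Low dark lead-in fins (8 mm high) flare from the mouth back to bay x -34, where they are about 121 mm apart.
- bay_stop (a point): On the face of the back stop (bay x 140 mm; its top z 28), on the centre line, 10 mm above the bench: the tray's nose point meets it when fully home.
- cover_seat (a point): On the bay's centre line at bay x 75 mm, at the height of the rail tops (28 mm above the bench). Snapped home, the cover's origin is 20 mm below this point (8 mm above the bench), its x axis along the bay's x axis, either way round.
- rim_left (a point): Top outer edge of the left (+y) rail's rim, at bay x 75, y 60, z 28 mm. The rim is a ledge sticking out 5 mm from the rail (z 23 to 28, free below) between two upright ears at bay x 44 to 50 and 100 to 106 that reach out to y 66 and down to the deck: a clip arm goes between the ears.
- rim_right (a point): The same on the right (-y) rail.
- tray: White vial tray, about 0.22 kg, loose, lying flat. Origin: centre of its underside; x points to its nose, z up; at the start the nose points about against the bay's x axis (up to 0.6 rad off). Flange plate 140 x 90 x 8 mm, on it a block 66 mm wide up to z 21, with eight vial caps up to z 27 at y +-22.5. Fully home: origin at bay x 70, y 0, z 6 mm, nose towards bay +x.
- tray_nose (a point): Middle of the tray's plain nose edge, 70 mm ahead of its origin, 4 mm above its underside. Only this end fits the rails.
- tray_tail (a point): Top middle of the outer face of the upright end plate at the tail (90 mm wide, 8 mm thick, 34 mm high), 70 mm behind the tray's origin. It is too tall for the rails; with the tray home it stands 2 mm before their front ends.
- tray_grip (a point): Point to pinch in the tray's upright cross handle, in the middle of the tray, 45 mm above its underside. The handle is 16 mm thick along tray x, 42 mm long along y, z 21 to 55 mm, with free room before and behind it between the rows of caps: pinch along tray x, fingertips 25 to 40 mm above the tray's underside.
- cover: White hood with black clip arms, about 0.29 kg, loose, standing level on four feet (x +-66, y +-67 mm). Origin: centre of the plane of its feet, z up, x along its handle and within 0.3 rad of world x. Top plate 150 x 146 mm, z 65 to 70. Walls 120 x 104 mm outside; their lower edges (z 20) come to rest on the rail tops.
- cover_grip (a point): Point to pinch in the cover's handle ridge (80 mm long in x, 18 mm thick in y, z 70 to 108 mm), 95 mm above the feet; pinch along cover y. With the fingertips resting on the top plate (z 70) the cover can be pressed down.
- clip_left_hook (a point): Inner tip of the hook of the cover's +y clip arm (cover y 57, z 12 mm). Rigid black arm 34 mm wide, hanging at y 66 from a sprung pivot at z 60; below the tip the hook slants outward to y 64, z 1.5. The slants perch on the rims, cover about 13 mm too high; pressing straight down with some 8 to 20 N springs the arms out until they snap under the rims.
- clip_right_hook (a point): The same on the cover's -y side.
- bottle: Bystander: amber bottle, 68 mm across, 170 mm high, loose; origin at the centre of its base.
- jar: Bystander: white jar, 60 mm across, 90 mm high, loose; origin at the centre of its base.
There are look-alikes about, which are no part of the job. What is shaped like the tray but turquoise is not meant.

How it is judged:
By the outcome, as a careful person would: the job done as asked, in the order asked, and still so for the second after the job is handed in, with the robot touching nothing.
It also fails if it takes over 67 s, if anything falls off the work surface, if the arm or the gripper's body presses on something with over 40 N, if the wrist force passes 120 N, or if a joint passes its speed limit or range.

ROBOT

A 6-joint arm with a two-finger parallel gripper is mounted at the origin on the work surface. World frame = base frame: x ahead of the robot, y to its left, z up, the work surface at z = 0. Lengths are in mm, angles in rad, forces in N, time in s.
With the tool pointing down it reaches from about 350 to 775 mm from the base axis. Payload 7.3 kg.
Tool frame: the origin (TCP) lies at the centre of the arm's flange, where the gripper is bolted on; the fingertips stand 178 mm ahead of it and the grasp point (between the pads) lies 159 mm ahead of it; z points along the fingers, y is the direction in which the jaws open and shut (so a half turn about z gives the same grasp; the last joint's range is limited). The gripper opens to 92 mm and grips with 3 to 60 N. Pads are 19 mm wide; open, the fingers measure 130 mm over their backs; the gripper's body (75 mm by 190 mm) begins 47 mm behind the grasp point.
Start: joints at [-1.262, 0.342, 1.524, -0, 1.275, -0.146], TCP at [230.642, -471.627, 404.741] pointing down, gripper open.
Joint ranges: [-2.53, 2.53], [-0.77, 2.02], [0.04, 2.7], [-1, 4.14], [0.28, 2.66], [-3.11, 3.11]. Speed limits (rad/s): [2.57, 2.57, 3.14, 3.14, 3.14, 3.14].

INTERFACE

Orientations are given as [roll, pitch, yaw] about the fixed x, y, z axes, in that order (R = Rz(yaw) Ry(pitch) Rx(roll)).
In Python, from plant import status, viewer, ticket gives the robot as it stands.
- The arm moves only by the tool play_rows, never from a script. Its argument "commands" is a list of rows, each an object with "offset": the shift along the tool's x, y, z in m, a list of three; "twist": the turn about the tool's z in degrees. A call has 1 to 5 rows; each row shifts and turns the commanded pose from where the row before left it, along the tool's axes as they then stand; what a row does not reach is not made up. A row lasts 1/10 s, in which the tool goes at most 50 mm and 8.59 degrees, less where a joint would pass 70% of its speed; a pose out of reach is approached as far as the arm can. A call with a gripper value outside its range is refused whole. "jaw" is the closure in counts, from 0 (fully open) to 255 (shut), set as the call begins (left out, the last holds). The fingers move at their own pace and stop on an object; the grip force is fixed at half the most. Time passes only in rows, so rows that do not move let the fingers close. It gives the time, the measured TCP pose, the force and the opening at its end, in the units of the state.
- status.get_obs(): the state, without advancing time (a new reading comes with each control period).
- viewer.capture(name): name is "scene" or "top" or "wrist"; returns the picture (480x640x3 uint8, red, green, blue); there is no depth.
- viewer.camera_params(name): a dict with "fov_y" (degrees; the focal length in pixels is half the picture's height over the tangent of half this angle, whatever the lens; pixels are square), "cx", "cy" (the principal point, pixels), "rvec" (rotation vector, rad) and "tvec" (3), from world to camera coordinates, as OpenCV has them; the wrist camera has in their place "T_tool_cam" (4x4, takes a point from camera to tool coordinates, whose origin is the TCP and whose axes are the flange's). Camera axes: x right, y down, z forward; pixel columns grow to the right and rows downward; lengths in mm; the calibration is good to about 2 mm. The wrist camera is an equidistant fisheye: a pixel r from the principal point sees the ray r / f radians off the axis. A picture is of the moment at which its call begins: read the wrist's pose just before it. camera_params takes no time and is no camera call.
- ticket.close_job(): hands the job in, once; it reports no verdict.
The state is a dict: "time": time; "joint_positions": joint angles; "dq": joint speeds; "tau": joint torques, N m; "tool_pos": TCP position; "tcp_rot": TCP orientation; "contact_force": force on the tool from outside, world axes, zero at the start; "moment": the same for the moment, N m; "grip_width": finger opening in mm.
Only numpy, scipy, OpenCV 4.12 (cv2) and the standard library are available. Lean on these libraries where they do the work, as an engineer would, in place of code of your own. Each camera call takes 0.05 s, during which the arm holds its last target.

## Working session

There is one attempt and no reset: what is moved stays moved. The work goes in short steps, Python scripts to look and compute and a tool call to move; the robot and the scene stay as the last step left them, time stands still between calls to the robot, and variables do not carry over. Pictures are saved under pics/ and viewed, and the job is handed in when it is done.

Besides the shell and the picture viewer there is one more tool, called by a JSON object that holds its "fn" and its "kwargs". play_rows: Moves the arm, as the interface text tells. Its arguments: {"type":"object","properties":{"commands":{"type":"array"},"jaw":{"type":"number"}},"required":["commands"]}

```bash
mkdir -p pics; ls; python3 - <<'E'
from plant import status, viewer
import cv2
print(status.get_obs())
for n in("scene","top","wrist"):
    print(n,viewer.camera_params(n))
    cv2.imwrite(f"pics/{n}0.png",viewer.capture(n)[:,:,::-1])
E
```

```text
pics
{'time': 0.0, 'joint_positions': array([-1.26199312e+00,  3.42696504e-01,  1.52498204e+00,  3.13710830e-05,
        1.27534959e+00, -1.45981735e-01]), 'dq': array([-0.00060967,  0.0002975 , -0.00089254,  0.00062189, -0.00170262,
        0.0003063 ]), 'tau': array([-9.92685818e-04, -4.31240129e+01, -2.44218224e+01,  7.17190979e-02,
        5.59310918e-02, -1.74656311e-04]), 'tool_pos': array([ 230.61111478, -471.50291235,  404.07056992]), 'tcp_rot': array([-3.14017680e+00, -2.38490999e-04,  4.54775618e-01]), 'contact_force': array([-0.20571724,  0.25390062, -0.56423377]), 'moment': array([-0.0287516 ,  0.01365145, -0.01367353]), 'grip_width': 91.62188542187195}
scene {'fov_y': 57.90266197636665, 'cx': 318.1499455089, 'cy': 244.65959391041804, 'rvec': array([ 1.23890024,  2.31832409, -0.92127595]), 'tvec': array([ 182.08858204, -308.72824878, 1511.00603951])}
top {'fov_y': 48.838497580784185, 'cx': 316.55166645024457, 'cy': 234.52833357294156, 'rvec': array([ 2.19765724, -2.13701406,  0.11182692]), 'tvec': array([ 128.18365413,  552.40097738, 1435.25222482])}
wrist {'fov_y': 65.70646984690485, 'cx': 325.4689504622252, 'cy': 239.98696081775006, 'T_tool_cam': array([[-2.45786219e-04, -9.63106843e-01, -2.69119209e-01,
         7.21644086e+01],
       [ 9.99999944e-01, -1.75619927e-04, -2.84801116e-04,
         2.80871469e-01],
       [ 2.27031208e-04, -2.69119264e-01,  9.63106832e-01,
         1.97047589e+01],
       [ 0.00000000e+00,  0.00000000e+00,  0.00000000e+00,
         1.00000000e+00]])}
```

View pics/scene0.png

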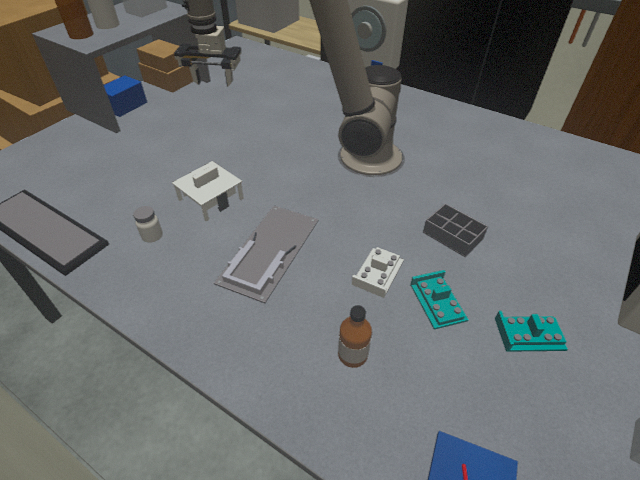

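View pics/top0.png

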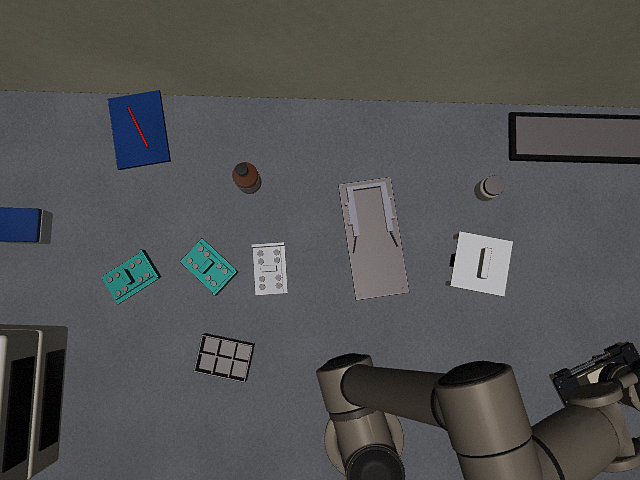

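View pics/wrist0.png

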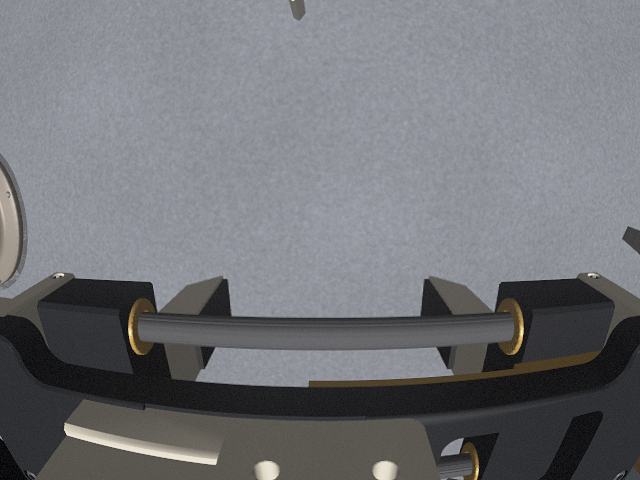

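The top view shows these candidates:
- White tray at (269,268). This matches the description.
- Turquoise look-alikes at (131,276) and (209,266), excluded by colour.
- Dark 6-cell box at (224,357), not a tray.
- White cover at (482,264).
- Bay at (375,238), with its rails at the top, away from the robot.

I'll check these in close crops.

```bash
python3 - <<'E'
import cv2,numpy as np
t=cv2.imread("pics/top0.png"); s=cv2.imread("pics/scene0.png")
a=cv2.resize(t[230:310,235:305],None,fx=7,fy=7,interpolation=cv2.INTER_CUBIC)
b=cv2.resize(t[165:310,330:420],None,fx=4,fy=4,interpolation=cv2.INTER_CUBIC)
h=580
cv2.imwrite("pics/c1.png",np.hstack([cv2.resize(a,(490,560)),cv2.resize(b,(300,560))[:, :]]))
c=cv2.resize(t[220:305,440:525],None,fx=6,fy=6,interpolation=cv2.INTER_CUBIC)
d=cv2.resize(s[240:300,345:410],None,fx=4,fy=4,interpolation=cv2.INTER_CUBIC)
d=cv2.copyMakeBorder(d,0,510-240,0,0,cv2.BORDER_CONSTANT)
cv2.imwrite("pics/c2.png",np.hstack([c,d]))
E
```

```text
(no output)
```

View pics/c1.png

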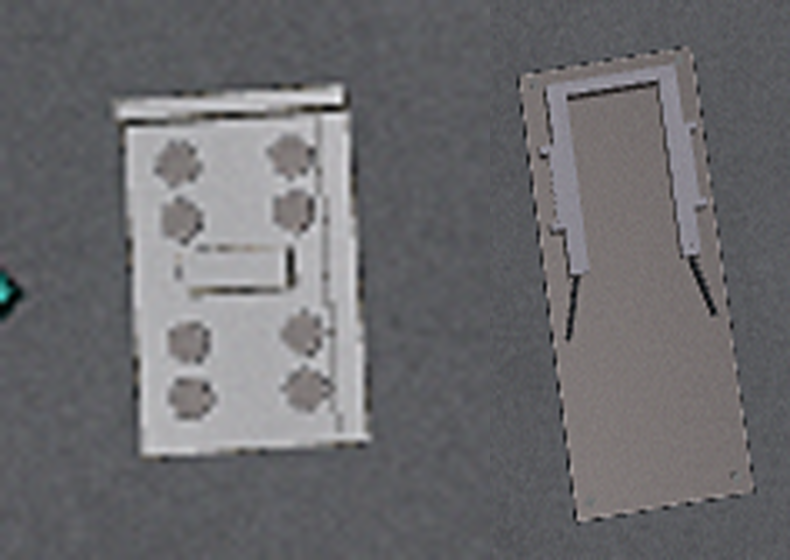

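View pics/c2.png

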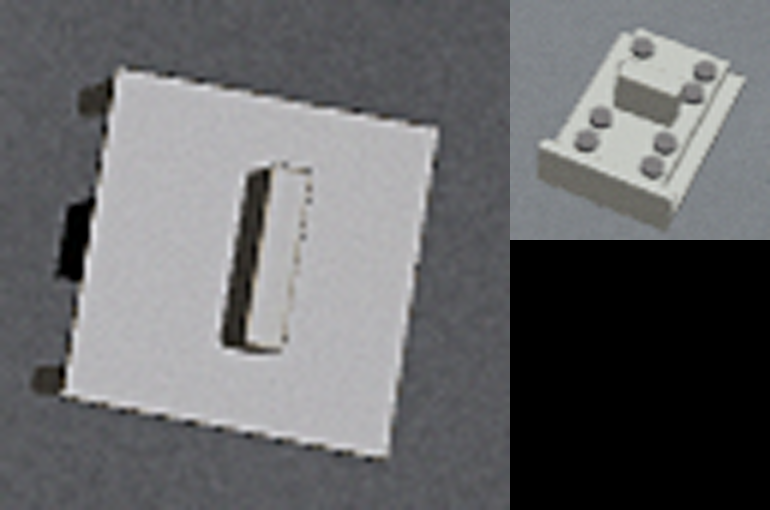

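```bash
cat > h.py <<'E'
import numpy as np, cv2
from scipy.optimize import least_squares
from scipy.spatial.transform import Rotation as R
from plant import status, viewer
CP={}
def cam(n):
    if n not in CP: CP[n]=viewer.camera_params(n)
    return CP[n]
def project(P,n,tool=None):
    c=cam(n); f=240/np.tan(np.radians(c['fov_y']/2)); P=np.atleast_2d(P)
    if n!='wrist':
        q=P@cv2.Rodrigues(c['rvec'])[0].T+c['tvec']
        return np.c_[f*q[:,0]/q[:,2]+c['cx'],f*q[:,1]/q[:,2]+c['cy']]
    T=np.eye(4);T[:3,:3]=R.from_euler('xyz',tool[1]).as_matrix();T[:3,3]=tool[0]
    M=np.linalg.inv(T@c['T_tool_cam']); q=P@M[:3,:3].T+M[:3,3]
    r=np.hypot(q[:,0],q[:,1]);th=np.arctan2(r,q[:,2]);k=f*th/np.maximum(r,1e-9)
    return np.c_[k*q[:,0]+c['cx'],k*q[:,1]+c['cy']]
def place(L,p,z=0):
    c,s=np.cos(p[2]),np.sin(p[2]);L=np.asarray(L,float)
    return np.c_[p[0]+c*L[:,0]-s*L[:,1],p[1]+s*L[:,0]+c*L[:,1],L[:,2]+z]
def fit(obs,p0,z=0):
    "obs: list of (cam,local pts,pixels,tool)"
    def res(p): return np.concatenate([(project(place(L,p,z),n,t)-np.asarray(px)).ravel() for n,L,px,t in obs])
    r=least_squares(res,p0,loss='soft_l1',x_scale=[10,10,.1]); return r.x,np.round(res(r.x).reshape(-1,2),1)
def snap(n,name):
    o=status.get_obs();im=viewer.capture(n)[:,:,::-1].copy();cv2.imwrite(f'pics/{name}.png',im)
    return im,(o['tool_pos'],o['tcp_rot'])
E
python3 - <<'E'
from h import *
for nm,L,px,p0 in [
 ('tray',[(-70,-45,34),(-70,45,34),(70,-45,8),(70,45,8)],[(251.4,244.7),(284,242.3),(255.3,295.1),(287.9,292.9)],(450,150,3.1)),
 ('bay',[(165,75,6),(165,-75,6),(-165,-75,6),(-165,75,6)],[(339,184.2),(390,177.2),(409.2,292.1),(356.4,299.9)],(550,-100,.1)),
 ('cover',[(75,73,70),(75,-73,70),(-75,-73,70),(-75,73,70)],[(460,231.7),(513,241.3),(504.7,296.3),(450.8,286)],(450,-400,-.1))]:
    p,r=fit([('top',L,px,None)],p0);print(nm,p,r.tolist())
    print('  scene px',project(place(L,p),'scene').round(1).tolist())
E
```

```text
tray [450.38884197 270.55281889   3.24008734] [[-0.0, -0.3], [-0.0, -0.2], [0.1, 0.3], [-0.1, 0.2]]
  scene px [[385.1, 288.8], [351.9, 275.4], [403.5, 258.4], [372.7, 246.9]]
bay [ 5.46567477e+02 -1.68284540e+01  1.73034938e-01] [[-0.5, 0.1], [0.6, -0.4], [0.2, 0.1], [-0.3, 0.2]]
  scene px [[264.7, 301.5], [213.2, 282.2], [273.3, 204.6], [318.3, 218.3]]
cover [ 4.78352810e+02 -3.01594974e+02 -1.59924069e-01] [[-0.4, -0.5], [0.3, 0.0], [0.2, 0.2], [-0.1, 0.2]]
  scene px [[201.1, 203.9], [171.4, 181.8], [211.8, 160.2], [241.9, 179.9]]
```

```bash
cat >> h.py <<'E'
def plan(wps,stepmm=40,stepdeg=8.4,start=None):
    """wps: list of (x,y,z,phi or None) phi=tool y direction, continuous; prints rows in tool frame"""
    import math
    if start is None:
        o=status.get_obs(); p=np.array(o['tool_pos']); phi=o['tcp_rot'][2]-np.pi/2
    else: p=np.array(start[:3],float);phi=start[3]
    phi=phi  # yaw-pi/2
    rows=[]
    for w in wps:
        t=np.array(w[:3],float); ph=phi if w[3] is None else w[3]
        n=max(1,math.ceil(np.linalg.norm(t-p)/stepmm-1e-6),math.ceil(abs(np.degrees(ph-phi))/stepdeg-1e-6))
        d=(t-p)/n; tw=round(-np.degrees(ph-phi)/n,2); goal=t
        for i in range(n):
            left=n-i; d=(t-p)/left; yaw=phi+np.pi/2
            X=np.array([np.cos(yaw),np.sin(yaw),0]);Y=np.array([np.sin(yaw),-np.cos(yaw),0])
            of=np.round([d@X/1000,d@Y/1000,-d[2]/1000],4)
            rows.append((of.tolist(),tw)); p=p+1000*(of[0]*X+of[1]*Y)-np.array([0,0,1000*of[2]]); phi=phi-np.radians(tw)
    print('end',p.round(1),round(phi,3),'rows',len(rows))
    for i in range(0,len(rows),5):
        print('['+','.join('{"offset":[%g,%g,%g],"twist":%g}'%(*r[0],r[1]) for r in rows[i:i+5])+']')
E
python3 - <<'E'
from h import *
o=status.get_obs();print(o['time'])
plan([(440,-300,404,0.3),(500,-20,404,1.75),(450,270,345,3.240)])
E
```

```text
0.15
end [450. 270. 345.] 3.24 rows 31
[{"offset":[0.0263,-0.0062,0],"twist":-8.11},{"offset":[0.027,-0.0024,0],"twist":-8.11},{"offset":[0.027,0.0014,0],"twist":-8.11},{"offset":[0.0266,0.0052,0],"twist":-8.11},{"offset":[0.0256,0.0089,0],"twist":-8.11}]
[{"offset":[0.0241,0.0124,0],"twist":-8.11},{"offset":[0.0221,0.0157,0.0001],"twist":-8.11},{"offset":[0.0196,0.0186,0],"twist":-8.11},{"offset":[0.0168,0.0212,0.0001],"twist":-8.11},{"offset":[0.0136,0.0233,0],"twist":-8.11}]
[{"offset":[0.025,0.014,0],"twist":-8.31},{"offset":[0.0227,0.0175,0],"twist":-8.31},{"offset":[0.0199,0.0206,0],"twist":-8.31},{"offset":[0.0168,0.0232,0],"twist":-8.31},{"offset":[0.0132,0.0254,0],"twist":-8.31}]
[{"offset":[0.0094,0.027,0],"twist":-8.31},{"offset":[0.0054,0.0281,0],"twist":-8.31},{"offset":[0.0013,0.0286,0],"twist":-8.31},{"offset":[-0.0028,0.0285,0],"twist":-8.31},{"offset":[-0.007,0.0278,0],"twist":-8.31}]
[{"offset":[-0.0002,0.0268,0.0054],"twist":-7.76},{"offset":[-0.0038,0.0265,0.0054],"twist":-7.76},{"offset":[-0.0074,0.0257,0.0054],"twist":-7.76},{"offset":[-0.0108,0.0245,0.0054],"twist":-7.76},{"offset":[-0.014,0.0228,0.0053],"twist":-7.76}]
[{"offset":[-0.0169,0.0207,0.0054],"twist":-7.76},{"offset":[-0.0196,0.0182,0.0053],"twist":-7.76},{"offset":[-0.0219,0.0154,0.0054],"twist":-7.76},{"offset":[-0.0237,0.0123,0.0053],"twist":-7.76},{"offset":[-0.0252,0.009,0.0054],"twist":-7.76}]
[{"offset":[-0.0262,0.0056,0.0053],"twist":-7.76}]
```

{"fn": "play_rows", "kwargs": {"commands": [{"offset": [0.026, -0.006, 0], "twist": -8}, {"offset": [0.027, -0.002, 0], "twist": -8}, {"offset": [0.027, 0.001, 0], "twist": -8}, {"offset": [0.027, 0.005, 0], "twist": -8}, {"offset": [0.026, 0.009, 0], "twist": -8}]}}

```text
time: 0.65
tool_pos: [336.6, -385.1, 404.5]
tcp_rot: [-3.141, -0.0, 1.158]
contact_force: [-0.1, -0.1, 0.8]
grip_width: 92.0
```

{"fn": "play_rows", "kwargs": {"commands": [{"offset": [0.024, 0.012, 0], "twist": -8}, {"offset": [0.022, 0.016, 0], "twist": -8}, {"offset": [0.02, 0.019, 0], "twist": -8}, {"offset": [0.017, 0.021, 0], "twist": -8}, {"offset": [0.014, 0.023, 0], "twist": -8}]}}

```text
time: 1.15
tool_pos: [442.2, -299.9, 404.4]
tcp_rot: [-3.141, -0.0, 1.857]
contact_force: [0.8, -0.1, 0.0]
grip_width: 92.0
```

```bash
python3 - <<'E'
from h import *
im,t=snap('wrist','wcov');print(t)
print(status.get_obs()['joint_positions'])
E
```

```text
(array([ 442.1742506 , -299.93290511,  404.44702342]), array([-3.14124915e+00, -4.18915745e-04,  1.85691651e+00]))
[-0.73437622  0.36030284  1.49752065  0.00236122  1.28389995 -1.03012549]
```

View pics/wcov.png

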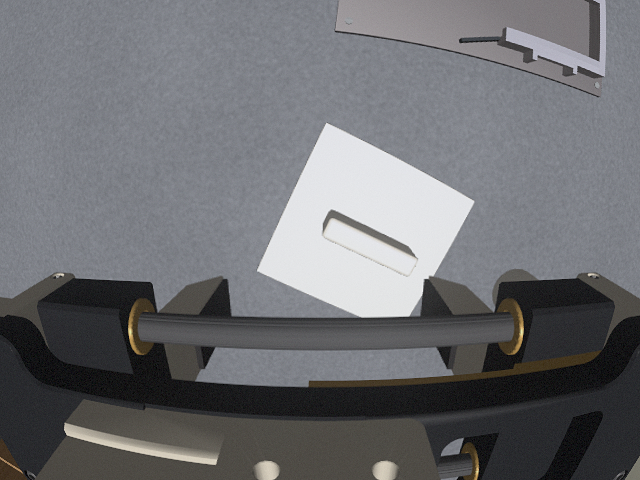

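The wrist view shows the cover corners at (326,123), (474,201) and (258,271), and part of the bay at the upper right. Next I move on toward the bay.

{"fn": "play_rows", "kwargs": {"commands": [{"offset": [0.025, 0.014, 0], "twist": -8}, {"offset": [0.023, 0.017, 0], "twist": -8}, {"offset": [0.02, 0.02, 0], "twist": -8}, {"offset": [0.017, 0.023, 0], "twist": -8}, {"offset": [0.014, 0.025, 0], "twist": -8}]}}

```text
time: 1.7
tool_pos: [473.4, -160.6, 404.5]
tcp_rot: [-3.141, -0.0, 2.554]
contact_force: [0.6, 0.3, 0.2]
grip_width: 91.6
```

```bash
python3 - <<'E'
from h import *
im,t=snap('wrist','wbay');print(t)
p=np.array([546.57,-16.8,.173])
L=[(165,75,6),(165,-75,6),(-165,-75,6),(-165,75,6),(10,47,28),(10,-47,28),(140,47,28),(140,-47,28)]
print(project(place(L,p),'wrist',t).round(0).tolist())
E
```

```text
(array([ 473.40419268, -160.59522215,  404.51553093]), array([-3.14146459e+00, -3.53980921e-04,  2.55417061e+00]))
[[582.0, 252.0], [500.0, 331.0], [318.0, 125.0], [423.0, 32.0], [517.0, 175.0], [455.0, 234.0], [570.0, 259.0], [515.0, 312.0]]
```

View pics/wbay.png

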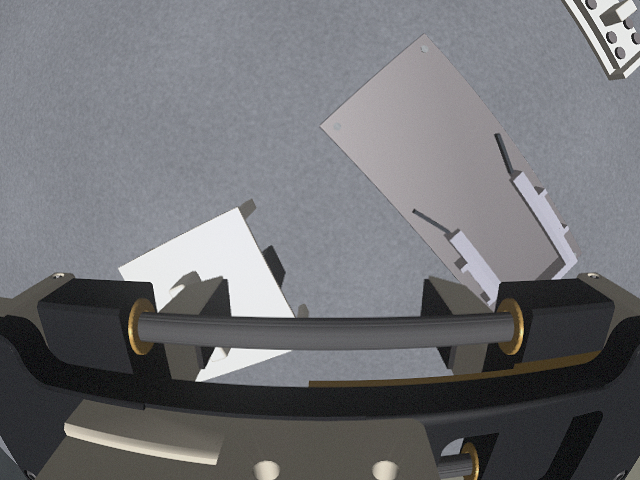

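The bay's apron corners appear at (320,126) and (425,33), and my projection puts them at (318,125) and (423,32). They agree.

{"fn": "play_rows", "kwargs": {"commands": [{"offset": [0.01, 0.027, 0], "twist": -8}, {"offset": [0.006, 0.028, 0], "twist": -8}, {"offset": [0.002, 0.029, 0], "twist": -8}, {"offset": [-0.002, 0.029, 0], "twist": -8}, {"offset": [-0.006, 0.028, 0], "twist": -8}]}}

```text
time: 2.25
tool_pos: [508.1, -20.7, 404.5]
tcp_rot: [3.142, -0.0, -3.031]
contact_force: [0.8, -0.9, 0.4]
grip_width: 92.0
```

```bash
python3 - <<'E'
from h import *
im,t=snap('wrist','wbay2');print(t)
plan([(450,270,345,3.240)])
E
```

```text
(array([508.05825567, -20.71282026, 404.53742179]), array([ 3.14157793e+00, -3.42064097e-04, -3.03148777e+00]))
end [450. 270. 345.] 3.239 rows 54
[{"offset":[0.0004,0.0054,0.0011],"twist":-8.31},{"offset":[-0.0003,0.0054,0.0011],"twist":-8.31},{"offset":[-0.0011,0.0053,0.0011],"twist":-8.31},{"offset":[-0.0019,0.0051,0.0011],"twist":-8.31},{"offset":[-0.0026,0.0048,0.0011],"twist":-8.31}]
[{"offset":[-0.0033,0.0043,0.0011],"twist":-8.31},{"offset":[-0.0039,0.0038,0.0011],"twist":-8.31},{"offset":[-0.0044,0.0032,0.0011],"twist":-8.31},{"offset":[-0.0048,0.0026,0.0011],"twist":-8.31},{"offset":[-0.0051,0.0019,0.0011],"twist":-8.31}]
[{"offset":[-0.0053,0.0011,0.0011],"twist":-8.31},{"offset":[-0.0054,0.0003,0.0011],"twist":-8.31},{"offset":[-0.0054,-0.0005,0.0011],"twist":-8.31},{"offset":[-0.0053,-0.0013,0.0011],"twist":-8.31},{"offset":[-0.0051,-0.002,0.0011],"twist":-8.31}]
[{"offset":[-0.0047,-0.0027,0.0011],"twist":-8.31},{"offset":[-0.0043,-0.0034,0.0011],"twist":-8.31},{"offset":[-0.0037,-0.0039,0.0011],"twist":-8.31},{"offset":[-0.0031,-0.0044,0.0011],"twist":-8.31},{"offset":
[... 1000 characters left out ...]
"twist":-8.31}]
[{"offset":[0.0029,0.0046,0.0011],"twist":-8.31},{"offset":[0.0022,0.005,0.0011],"twist":-8.31},{"offset":[0.0015,0.0052,0.0011],"twist":-8.31},{"offset":[0.0007,0.0054,0.0011],"twist":-8.31},{"offset":[-0.0001,0.0054,0.0011],"twist":-8.31}]
[{"offset":[-0.0009,0.0054,0.0011],"twist":-8.31},{"offset":[-0.0016,0.0052,0.0011],"twist":-8.31},{"offset":[-0.0024,0.0049,0.0011],"twist":-8.31},{"offset":[-0.0031,0.0045,0.0011],"twist":-8.31},{"offset":[-0.0037,0.004,0.0011],"twist":-8.31}]
[{"offset":[-0.0042,0.0035,0.0011],"twist":-8.31},{"offset":[-0.0047,0.0028,0.0012],"twist":-8.31},{"offset":[-0.005,0.0021,0.0011],"twist":-8.31},{"offset":[-0.0053,0.0013,0.0012],"twist":-8.31}]
```

View pics/wbay2.png

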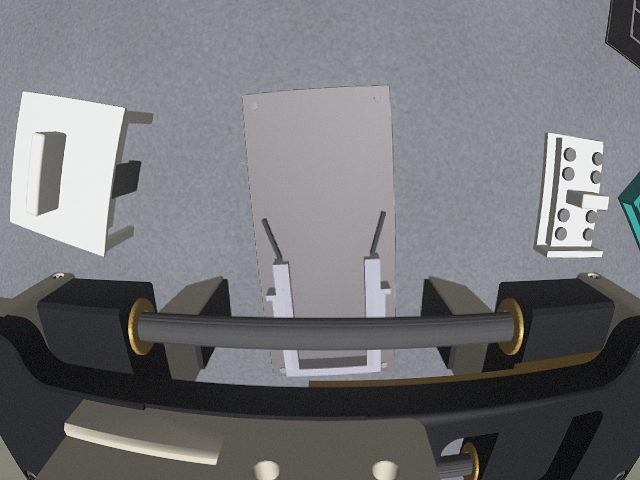

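```bash
sed -i "s/phi=o\['tcp_rot'\]\[2\]-np.pi\/2/phi=o['joint_positions'][0]-o['joint_positions'][5]/" h.py; python3 - <<'E'
from h import *
plan([(450,270,345,3.240)])
im=cv2.imread('pics/wbay2.png')
a=cv2.resize(im[75:275,235:400],None,fx=4,fy=3,interpolation=cv2.INTER_CUBIC)
cv2.imwrite('pics/c3.png',cv2.resize(im[200:320,250:400],None,fx=5,fy=5,interpolation=cv2.INTER_CUBIC))
cv2.imwrite('pics/c4.png',np.hstack([cv2.resize(im[80:110,230:260],None,fx=12,fy=12,interpolation=cv2.INTER_CUBIC),cv2.resize(im[75:105,370:400],None,fx=12,fy=12,interpolation=cv2.INTER_CUBIC)]))
E
```

```text
end [450. 270. 345.] 3.24 rows 11
[{"offset":[0.0022,0.0266,0.0054],"twist":-8.07},{"offset":[-0.0016,0.0266,0.0054],"twist":-8.07},{"offset":[-0.0053,0.0261,0.0054],"twist":-8.07},{"offset":[-0.009,0.0251,0.0054],"twist":-8.07},{"offset":[-0.0124,0.0237,0.0054],"twist":-8.07}]
[{"offset":[-0.0156,0.0217,0.0054],"twist":-8.07},{"offset":[-0.0185,0.0193,0.0054],"twist":-8.07},{"offset":[-0.021,0.0165,0.0054],"twist":-8.07},{"offset":[-0.0231,0.0134,0.0055],"twist":-8.07},{"offset":[-0.0247,0.01,0.0054],"twist":-8.07}]
[{"offset":[-0.0258,0.0064,0.0055],"twist":-8.07}]
```

View pics/c3.png

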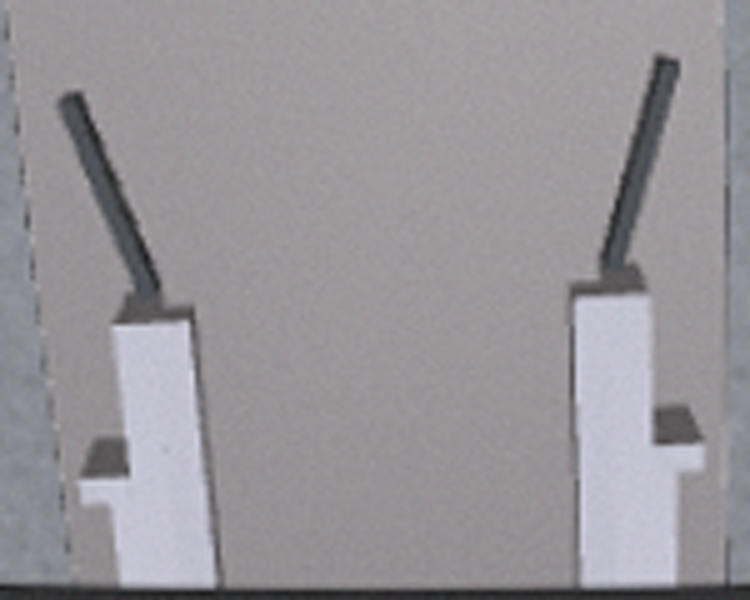

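View pics/c4.png

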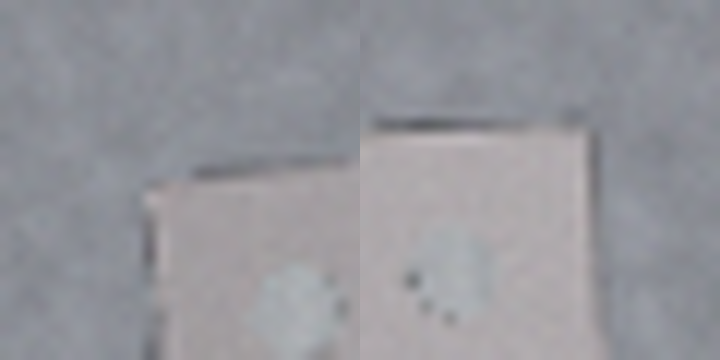

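```bash
python3 - <<'E'
from h import *
t=(np.array([508.05825567, -20.71282026, 404.53742179]), np.array([ 3.14157793e+00, -3.42064097e-04, -3.03148777e+00]))
Lw=[(-165,-75,6),(-165,75,6),(10,-55,28),(10,-39,28),(10,39,28),(10,55,28),(44,-66,28),(44,66,28)]
pw=[(242.3,95.8),(389.2,85.7),(272.6,265),(288,264.4),(365,259.2),(380,258.6),(266.4,296.4),(390.6,289)]
top=('top',[(165,75,6),(165,-75,6),(-165,-75,6),(-165,75,6)],[(339,184.2),(390,177.2),(409.2,292.1),(356.4,299.9)],None)
p0=(546,-17,.17)
p,r=fit([('wrist',Lw,pw,t)],p0);print(p,r.tolist())
t2=(np.array([ 473.40419268, -160.59522215,  404.51553093]), np.array([-3.14146459e+00, -3.53980921e-04,  2.55417061e+00]))
p,r=fit([('wrist',[(-165,-75,6),(-165,75,6)],[(320,126),(425,33)],t2)],p0);print(p,r.tolist())
tc=(np.array([ 442.1742506 , -299.93290511,  404.44702342]), np.array([-3.14124915e+00, -4.18915745e-04,  1.85691651e+00]))
p=np.array((478.35,-301.6,-.16));L=[(75,73,70),(75,-73,70),(-75,-73,70),(-75,73,70)]
print(project(place(L,p),'wrist',tc).round(1).tolist())
p,r=fit([('wrist',[L[0],L[2],L[3]],[(474,201),(258,271),(326,123)],tc)],p);print(p,r.tolist())
E
```

```text
[ 5.48258087e+02 -1.63251614e+01  1.73235634e-01] [[-0.4, -0.3], [0.2, -0.2], [0.2, 0.3], [0.2, 0.1], [-0.4, 0.7], [0.2, 0.3], [-0.3, -0.4], [0.3, -0.3]]
[ 5.48449740e+02 -1.57769226e+01  1.73352895e-01] [[-0.1, 0.1], [0.2, -0.2]]
[[473.4, 200.7], [397.7, 333.1], [254.9, 271.7], [323.6, 122.6]]
[ 4.80165137e+02 -3.01148379e+02 -1.61145518e-01] [[1.3, -0.1], [-1.1, 0.7], [0.0, -0.4]]
```

{"fn": "play_rows", "kwargs": {"commands": [{"offset": [0.002, 0.027, 0.005], "twist": -8}, {"offset": [-0.002, 0.027, 0.005], "twist": -8}, {"offset": [-0.005, 0.026, 0.005], "twist": -8}, {"offset": [-0.009, 0.025, 0.005], "twist": -8}, {"offset": [-0.012, 0.024, 0.005], "twist": -8}], "jaw": 110}}

```text
time: 2.8
tool_pos: [483.0, 110.7, 379.3]
tcp_rot: [3.142, -0.0, -2.334]
contact_force: [0.7, 0.1, -0.3]
grip_width: 56.6
```

{"fn": "play_rows", "kwargs": {"commands": [{"offset": [-0.016, 0.022, 0.005], "twist": -8}, {"offset": [-0.018, 0.019, 0.005], "twist": -8}, {"offset": [-0.021, 0.016, 0.005], "twist": -8}, {"offset": [-0.023, 0.013, 0.005], "twist": -8}, {"offset": [-0.025, 0.01, 0.005], "twist": -8}]}}

```text
time: 3.3
tool_pos: [460.3, 241.9, 354.3]
tcp_rot: [3.141, -0.0, -1.636]
contact_force: [-0.2, 0.2, 0.8]
grip_width: 52.4
```

```bash
python3 - <<'E'
from h import *
im,t=snap('wrist','wtray');print(t,status.get_obs()['grip_width'])
p=np.array([450.4,270.6,3.240])
L=[(-70,-45,34),(-70,45,34),(70,-45,8),(70,45,8),(8,-21,55),(8,21,55),(-8,-21,55),(-8,21,55)]
print(project(place(L,p),'wrist',t).round(0).tolist())
E
```

```text
(array([460.30452265, 241.87276619, 354.3062957 ]), array([ 3.14130231e+00, -3.56972401e-04, -1.63576435e+00])) 52.169775724740134
[[270.0, 317.0], [248.0, 222.0], [416.0, 282.0], [407.0, 190.0], [353.0, 290.0], [346.0, 241.0], [334.0, 293.0], [326.0, 244.0]]
```

View pics/wtray.png

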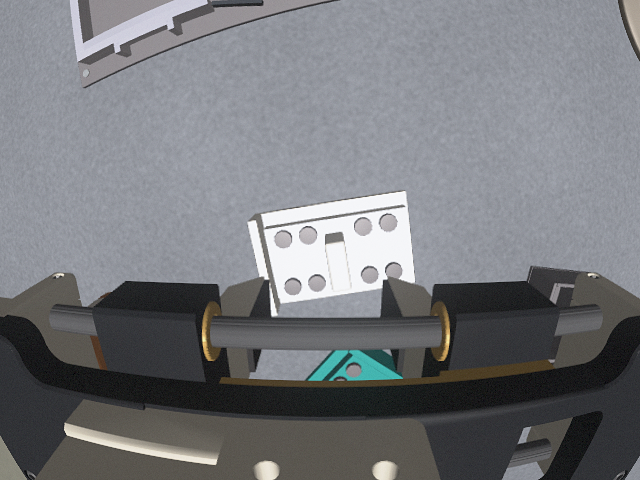

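```bash
python3 - <<'E'
from h import *
im=cv2.imread('pics/wtray.png')
cv2.imwrite('pics/c5.png',cv2.resize(im[180:325,235:425],None,fx=4,fy=4,interpolation=cv2.INTER_CUBIC))
E
```

```text
(no output)
```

View pics/c5.png

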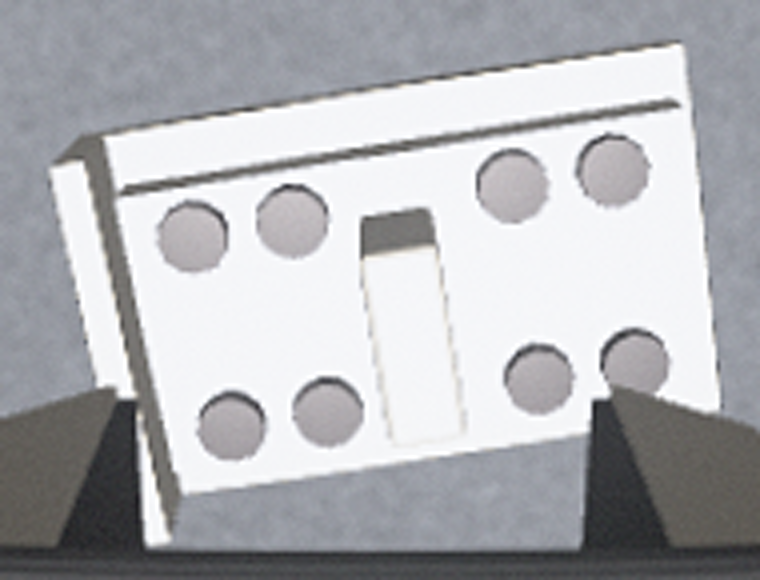

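```bash
python3 - <<'E'
from h import *
t=(np.array([460.30452265, 241.87276619, 354.3062957 ]), np.array([ 3.14130231e+00, -3.56972401e-04, -1.63576435e+00]))
p,r=fit([('wrist',[(-70,45,34),(-70,-45,34),(70,45,8),(-8,21,55),(8,21,55),(-8,-21,55),(8,-21,55)],[(247.5,221.75),(271.75,316.25),(405.75,190.75),(325.5,245),(343.5,241.5),(333,290.75),(351.25,288)],t)],(450,270,3.24));print(p,r.tolist())
plan([(p[0],p[1],270,p[2]),(p[0],p[1],206.5,p[2])],30)
E
```

```text
[451.29817911 270.45553919   3.2425196 ] [[-0.3, -0.1], [-2.1, 0.5], [0.1, -0.5], [-0.9, -1.0], [1.2, -0.8], [0.1, 1.8], [1.1, 1.5]]
end [451.3 270.5 206.5] 3.242 rows 6
[{"offset":[-0.0084,0.0032,0.0278],"twist":-2.98},{"offset":[-0.0086,0.0027,0.0279],"twist":-2.98},{"offset":[-0.0087,0.0023,0.0278],"twist":-2.98},{"offset":[0,-0,0.0212],"twist":-0},{"offset":[0,-0,0.0212],"twist":-0}]
[{"offset":[0,-0,0.0211],"twist":-0}]
```

{"fn": "play_rows", "kwargs": {"commands": [{"offset": [-0.0084, 0.0032, 0.028], "twist": -3}, {"offset": [-0.0086, 0.0027, 0.028], "twist": -3}, {"offset": [-0.0087, 0.0023, 0.028], "twist": -3}]}}

```text
time: 3.65
tool_pos: [452.6, 267.0, 269.8]
tcp_rot: [-3.141, -0.0, -1.483]
contact_force: [-0.6, -0.1, 0.1]
grip_width: 52.0
```

{"fn": "play_rows", "kwargs": {"commands": [{"offset": [0, 0, 0.022]}, {"offset": [0, 0, 0.021]}, {"offset": [0, 0, 0.02]}, {"offset": [0, 0, 0]}]}}

```text
$.commands[0]: bad value
```

```bash
python3 - <<'E'
from h import *
im,t=snap('wrist','wt2');print(t)
E
```

```text
(array([452.63534533, 267.02572215, 269.75213453]), array([-3.14123230e+00, -4.86381824e-05, -1.48256935e+00]))
```

View pics/wt2.png

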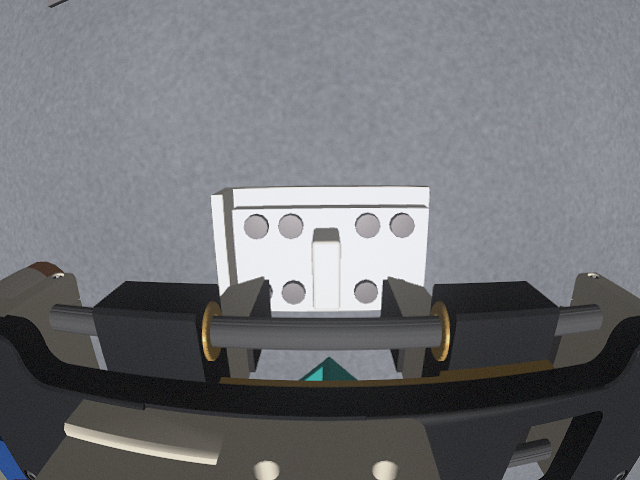

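The tray is squarely below the gripper, with its tail plate at image left (213–232, 190). The row without a twist was refused, so I re-plan from this pose.

```bash
python3 - <<'E'
from h import *
plan([(451.3,270.5,206.5,3.2425)],22)
E
```

```text
end [451.3 270.5 206.5] 3.243 rows 3
[{"offset":[-0.001,-0.0002,0.0196],"twist":-0.18},{"offset":[-0.0011,-0.0002,0.0196],"twist":-0.18},{"offset":[-0.001,-0.0002,0.0197],"twist":-0.18}]
```

{"fn": "play_rows", "kwargs": {"commands": [{"offset": [-0.001, 0, 0.02], "twist": -0.2}, {"offset": [-0.001, 0, 0.02], "twist": -0.2}, {"offset": [-0.001, 0, 0.02], "twist": -0.2}, {"offset": [0, 0, 0.003], "twist": 0}]}}

```text
time: 4.1
tool_pos: [452.1, 269.4, 206.2]
tcp_rot: [3.138, -0.001, -1.474]
contact_force: [-0.4, -0.2, 0.2]
grip_width: 52.3
```

{"fn": "play_rows", "kwargs": {"commands": [{"offset": [0, 0, 0], "twist": 0}, {"offset": [0, 0, 0], "twist": 0}, {"offset": [0, 0, 0], "twist": 0}, {"offset": [0, 0, 0], "twist": 0}, {"offset": [0, 0, 0], "twist": 0}], "jaw": 255}}

```text
time: 4.6
tool_pos: [452.5, 270.1, 208.2]
tcp_rot: [-3.141, 0.0, -1.472]
contact_force: [-2.7, 0.6, 1.9]
grip_width: 16.7
```

```bash
python3 - <<'E'
from h import *
o=status.get_obs();p=o['tool_pos'];print(o['joint_positions'][5])
plan([(p[0],p[1],260,None),(450,100,290,1.6),(449.8,-33.4,250,.173)],30)
E
```

```text
-2.8474339635499724
end [449.8 -33.4 250. ] 0.173 rows 24
[{"offset":[0,0,-0.0259],"twist":-0},{"offset":[0,0,-0.0259],"twist":-0},{"offset":[0.0141,0.0016,-0.0025],"twist":7.83},{"offset":[0.0142,-0.0003,-0.0025],"twist":7.83},{"offset":[0.014,-0.0023,-0.0025],"twist":7.83}]
[{"offset":[0.0136,-0.0041,-0.0025],"twist":7.83},{"offset":[0.0129,-0.006,-0.0025],"twist":7.83},{"offset":[0.0119,-0.0076,-0.0025],"twist":7.83},{"offset":[0.0108,-0.0092,-0.0025],"twist":7.83},{"offset":[0.0094,-0.0106,-0.0025],"twist":7.83}]
[{"offset":[0.0079,-0.0118,-0.0025],"twist":7.83},{"offset":[0.0062,-0.0127,-0.0025],"twist":7.83},{"offset":[0.0044,-0.0134,-0.0025],"twist":7.83},{"offset":[0.0025,-0.014,-0.0025],"twist":7.83},{"offset":[0.0004,-0.0133,0.004],"twist":8.18}]
[{"offset":[-0.0015,-0.0133,0.004],"twist":8.18},{"offset":[-0.0034,-0.0129,0.004],"twist":8.18},{"offset":[-0.0051,-0.0123,0.004],"twist":8.18},{"offset":[-0.0069,-0.0114,0.004],"twist":8.18},{"offset":[-0.0084,-0.0104,0.004],"twist":8.18}]
[{"offset":[-0.0098,-0.009,0.004],"twist":8.18},{"offset":[-0.011,-0.0076,0.004],"twist":8.18},{"offset":[-0.0119,-0.0059,0.004],"twist":8.18},{"offset":[-0.0127,-0.0042,0.004],"twist":8.18}]
```

{"fn": "play_rows", "kwargs": {"commands": [{"offset": [0, 0, -0.026], "twist": 0}, {"offset": [0, 0, -0.026], "twist": 0}, {"offset": [0.014, 0.002, -0.0025], "twist": 7.8}, {"offset": [0.014, 0, -0.0025], "twist": 7.8}, {"offset": [0.014, -0.002, -0.0025], "twist": 7.8}]}}

```text
time: 5.1
tool_pos: [450.5, 227.4, 267.4]
tcp_rot: [3.142, -0.0, -1.886]
contact_force: [0.5, -0.0, -2.1]
grip_width: 15.9
```

{"fn": "play_rows", "kwargs": {"commands": [{"offset": [0.0136, -0.004, -0.0025], "twist": 7.8}, {"offset": [0.013, -0.006, -0.0025], "twist": 7.8}, {"offset": [0.012, -0.0076, -0.0025], "twist": 7.8}, {"offset": [0.011, -0.009, -0.0025], "twist": 7.8}, {"offset": [0.0094, -0.0106, -0.0025], "twist": 7.8}]}}

```text
time: 5.6
tool_pos: [449.2, 156.2, 279.7]
tcp_rot: [3.142, -0.0, -2.567]
contact_force: [0.9, -0.2, -1.1]
grip_width: 15.6
```

{"fn": "play_rows", "kwargs": {"commands": [{"offset": [0.008, -0.012, -0.0025], "twist": 7.8}, {"offset": [0.006, -0.0127, -0.0025], "twist": 7.8}, {"offset": [0.0044, -0.0134, -0.0025], "twist": 7.8}, {"offset": [0.0025, -0.014, -0.0025], "twist": 7.8}, {"offset": [0, -0.0133, 0.004], "twist": 8.2}]}}

```text
time: 6.1
tool_pos: [449.7, 86.1, 286.3]
tcp_rot: [3.142, 0.001, 3.029]
contact_force: [0.3, 0.1, -1.1]
grip_width: 15.6
```

{"fn": "play_rows", "kwargs": {"commands": [{"offset": [-0.0015, -0.0133, 0.004], "twist": 8.2}, {"offset": [-0.0034, -0.013, 0.004], "twist": 8.2}, {"offset": [-0.005, -0.0123, 0.004], "twist": 8.2}, {"offset": [-0.007, -0.0114, 0.004], "twist": 8.2}, {"offset": [-0.0084, -0.0104, 0.004], "twist": 8.2}]}}

```text
time: 6.6
tool_pos: [449.7, 19.3, 265.6]
tcp_rot: [-3.141, -0.0, 2.313]
contact_force: [-0.7, 0.4, -2.9]
grip_width: 16.1
```

{"fn": "play_rows", "kwargs": {"commands": [{"offset": [-0.01, -0.009, 0.004], "twist": 8.2}, {"offset": [-0.011, -0.0076, 0.004], "twist": 8.2}, {"offset": [-0.012, -0.006, 0.004], "twist": 8.2}, {"offset": [-0.0127, -0.004, 0.004], "twist": 8.2}, {"offset": [0, 0, 0], "twist": 0}]}}

```text
time: 7.1
tool_pos: [450.2, -34.7, 249.4]
tcp_rot: [-3.141, 0.0, 1.743]
contact_force: [-0.2, 0.1, -2.4]
grip_width: 16.0
```

```bash
python3 - <<'E'
from h import *
im,t=snap('wrist','wt3');print(t)
im,_=snap('scene','sc3')
plan([(449.8,-33.4,216,.173)],10)
E
```

```text
(array([450.16715269, -34.67727186, 249.37614727]), array([-3.14087428e+00,  1.88014828e-05,  1.74343662e+00]))
end [449.8 -33.4 216. ] 0.173 rows 4
[{"offset":[0.0001,-0.0001,0.0084],"twist":0.08},{"offset":[0.0001,-0.0001,0.0084],"twist":0.08},{"offset":[0,-0.0001,0.0084],"twist":0.08},{"offset":[0.0001,-0,0.0085],"twist":0.08}]
```

View pics/wt3.png

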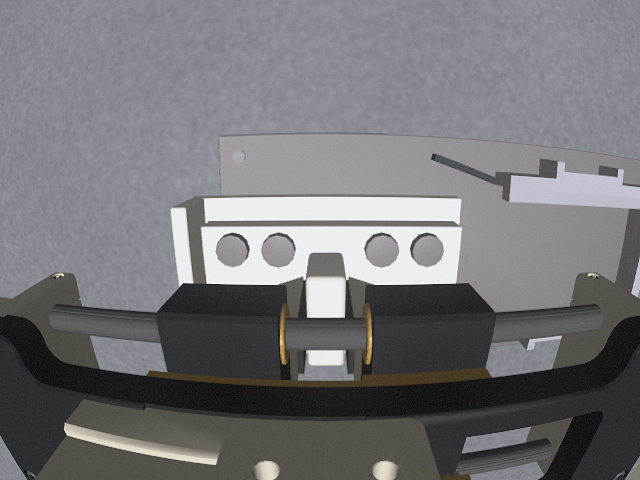

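View pics/sc3.png

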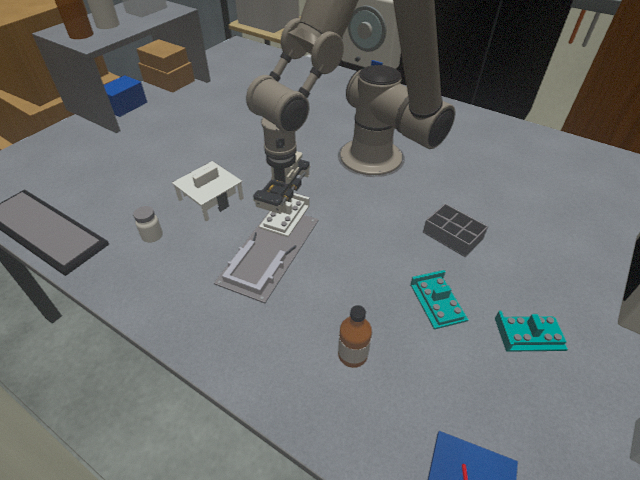

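```bash
python3 - <<'E'
from h import *
t=(np.array([450.16715269, -34.67727186, 249.37614727]), np.array([-3.14087428e+00,  1.88014828e-05,  1.74343662e+00]))
L=[(70,45,8),(-70,45,34),(8,21,55),(-8,21,55),(-8,-21,55),(8,-21,55)];px=[(461,199),(172.5,208),(344.5,277),(307,277),(308,364),(345,364)]
p=(450.2,-34.7,.1726)
print(project(place(L,p,249.4-208.2),'wrist',t).round(1).tolist())
for z in(38,41,44):
  q,r=fit([('wrist',L,px,t)],p,z);print(z,q,r.tolist(),abs(r).sum())
b=(548.3,-16.2,.173)
LB=[(-165,75,6),(10,39,28),(10,55,28),(10,-55,28)]
print(project(place(LB,b),'wrist',t).round(1).tolist())
im=cv2.imread('pics/wt3.png')
cv2.imwrite('pics/c6.png',np.vstack([cv2.resize(im[185:285,160:360],None,fx=4,fy=3,interpolation=cv2.INTER_CUBIC),cv2.resize(im[120:220,430:630],None,fx=4,fy=3,interpolation=cv2.INTER_CUBIC)]))
E
```

```text
[[462.6, 196.3], [169.9, 205.5], [347.1, 274.7], [305.5, 274.7], [307.6, 365.1], [344.8, 365.1]]
38 [ 4.50577758e+02 -3.66027889e+01  1.71881629e-01] [[-0.6, 0.1], [0.6, 0.3], [2.2, -0.6], [-0.8, -0.7], [0.1, 0.5], [-0.5, 0.5]] 7.5
41 [ 4.50471067e+02 -3.56395463e+01  1.71772927e-01] [[1.6, -0.8], [-2.0, -0.6], [2.9, -0.2], [-1.1, -0.2], [-0.1, 2.6], [-0.0, 2.6]] 14.7
44 [ 4.50266184e+02 -3.45892956e+01  1.73635577e-01] [[3.6, -2.2], [-5.0, -1.4], [3.2, 0.0], [-1.7, 0.1], [-0.4, 4.6], [0.4, 4.6]] 27.200000000000003
[[219.2, 134.7], [509.9, 200.4], [512.0, 173.8], [489.0, 339.2]]
```

View pics/c6.png

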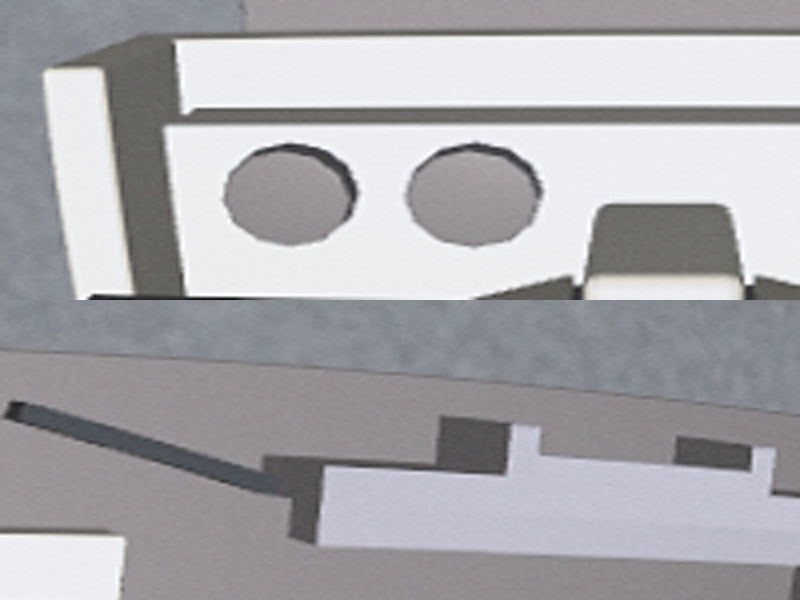

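{"fn": "play_rows", "kwargs": {"commands": [{"offset": [0.0004, 0, 0.009], "twist": 0.1}, {"offset": [0.0004, 0, 0.009], "twist": 0.1}, {"offset": [0.0004, 0, 0.009], "twist": 0}, {"offset": [0.0004, 0, 0.005], "twist": 0}, {"offset": [0, 0, 0], "twist": 0}]}}

```text
time: 7.7
tool_pos: [449.7, -31.9, 216.7]
tcp_rot: [-3.14, -0.001, 1.744]
contact_force: [0.6, 0.5, -1.6]
grip_width: 15.9
```

```bash
python3 - <<'E'
from h import *
im,t=snap('wrist','wt4');o=status.get_obs();print(t,o['contact_force'],o['moment'])
im,_=snap('scene','sc4');cv2.imwrite('pics/c7.png',np.hstack([cv2.resize(im[185:305,210:330],None,fx=3,fy=3,interpolation=cv2.INTER_CUBIC)]))
E
```

```text
(array([449.70874163, -31.86404856, 216.69824686]), array([-3.13962518e+00, -7.66348681e-04,  1.74356010e+00])) [ 0.3289374  -0.32642224 -1.4944251 ] [-0.03434654 -0.12664221  0.03317665]
```

View pics/wt4.png

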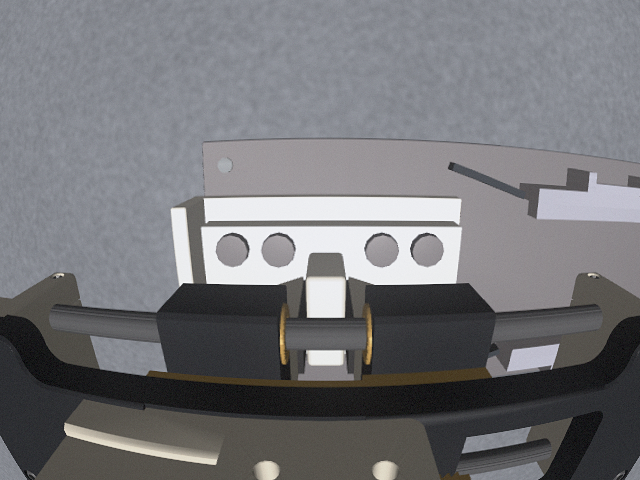

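View pics/c7.png

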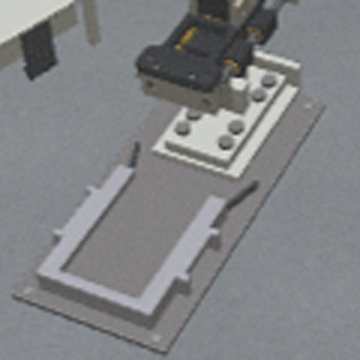

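```bash
python3 - <<'E'
from h import *
t=(np.array([449.70874163, -31.86404856, 216.69824686]), np.array([-3.13962518e+00, -7.66348681e-04,  1.74356010e+00]))
b=(548.3,-16.2,.173)
LB=[(-165,75,6),(10,39,28),(10,55,28),(44,66,28)]
print(project(place(LB,b),'wrist',t).round(1).tolist())
px=[(203.5,142.2)]
im=cv2.imread('pics/wt4.png')
cv2.imwrite('pics/c8.png',np.vstack([cv2.resize(im[130:230,160:360],None,fx=4,fy=3,interpolation=cv2.INTER_CUBIC),cv2.resize(im[130:230,440:640],None,fx=4,fy=3,interpolation=cv2.INTER_CUBIC)]))
L=[(70,45,8),(-70,45,34),(8,21,55),(-8,21,55),(-8,-21,55),(8,-21,55)];tp=[(461,199),(172.5,208),(344.5,277),(307,277),(308,364),(345,364)]
for z in(6,8,10):
  q,r=fit([('wrist',L,tp,t)],(450,-33,.173),z);print(z,q)
E
```

```text
[[202.8, 140.2], [537.3, 217.0], [540.5, 186.7], [590.2, 170.4]]
6 [ 4.49866153e+02 -3.34639837e+01  1.72431079e-01]
8 [ 4.49810933e+02 -3.28442853e+01  1.72216351e-01]
10 [ 4.49695198e+02 -3.21722750e+01  1.72967862e-01]
```

View pics/c8.png

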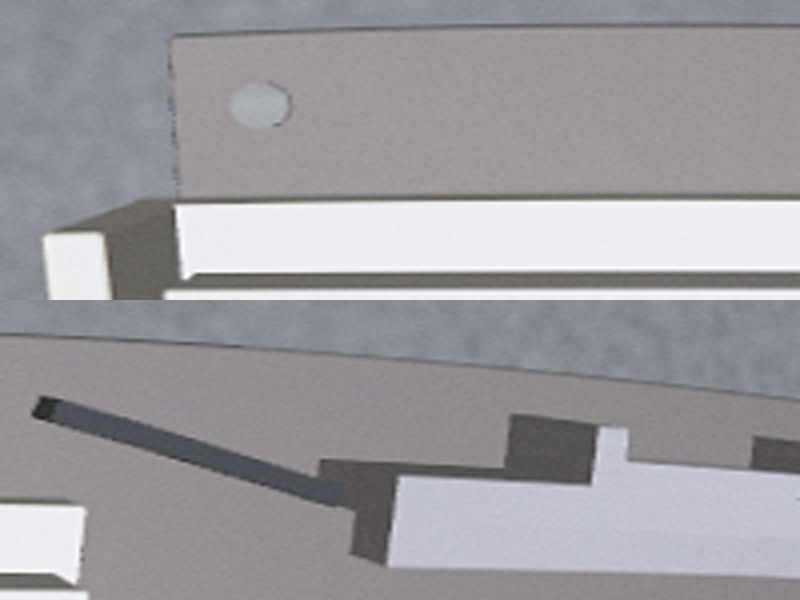

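{"fn": "play_rows", "kwargs": {"commands": [{"offset": [-0.001, 0, 0.001], "twist": 0.05}, {"offset": [0, 0, 0], "twist": 0}, {"offset": [0, 0, 0], "twist": 0}]}}

```text
time: 8.1
tool_pos: [450.3, -33.2, 216.9]
tcp_rot: [3.141, 0.0, 1.742]
contact_force: [0.1, 0.7, -1.4]
grip_width: 15.5
```

{"fn": "play_rows", "kwargs": {"commands": [{"offset": [0, 0, 0.001], "twist": 0}, {"offset": [0, 0, 0], "twist": 0}]}}

```text
time: 8.3
tool_pos: [450.2, -33.2, 215.7]
tcp_rot: [3.142, 0.0, 1.742]
contact_force: [0.5, -0.2, -2.1]
grip_width: 15.9
```

{"fn": "play_rows", "kwargs": {"commands": [{"offset": [0, 0, 0.001], "twist": 0}, {"offset": [0, 0, 0], "twist": 0}]}}

```text
time: 8.5
tool_pos: [450.1, -33.1, 214.6]
tcp_rot: [-3.141, 0.0, 1.742]
contact_force: [0.2, -0.6, -1.9]
grip_width: 15.6
```

{"fn": "play_rows", "kwargs": {"commands": [{"offset": [0, 0, 0.001], "twist": 0}, {"offset": [0, 0, 0], "twist": 0}]}}

```text
time: 8.7
tool_pos: [450.1, -33.1, 214.3]
tcp_rot: [3.141, 0.0, 1.742]
contact_force: [-2.3, 0.3, 6.9]
grip_width: 15.9
```

{"fn": "play_rows", "kwargs": {"commands": [{"offset": [0, 0, 0.001], "twist": 0}, {"offset": [0, 0, 0], "twist": 0}]}}

```text
time: 8.9
tool_pos: [450.1, -33.1, 214.3]
tcp_rot: [3.141, 0.001, 1.742]
contact_force: [-5.6, 1.1, 18.7]
grip_width: 15.8
```

{"fn": "play_rows", "kwargs": {"commands": [{"offset": [0, 0, -0.0018], "twist": -0.1}, {"offset": [0, 0.01, 0], "twist": 0}, {"offset": [0, 0.01, 0], "twist": 0}, {"offset": [0, 0.01, 0], "twist": 0}, {"offset": [0, 0.01, 0], "twist": 0}]}}

```text
time: 9.4
tool_pos: [490.5, -26.1, 214.3]
tcp_rot: [-3.141, -0.0, 1.744]
contact_force: [-2.3, -0.2, 2.0]
grip_width: 16.0
```

```bash
python3 - <<'E'
from h import *
im,t=snap('wrist','wt5');print(t,status.get_obs()['contact_force'])
E
```

```text
(array([490.50064992, -26.05218504, 214.33713198]), array([-3.14086173e+00, -7.23751694e-05,  1.74398023e+00])) [ 2.45859614 -0.4323193  -1.01867595]
```

View pics/wt5.png

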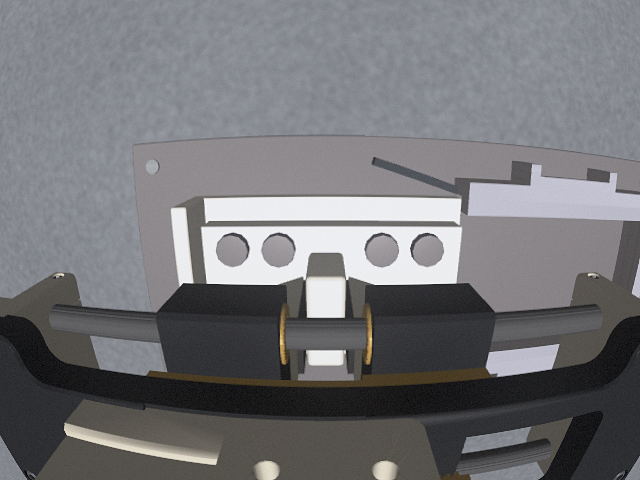

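```bash
python3 - <<'E'
from h import *
t=(np.array([490.50064992, -26.05218504, 214.33713198]), np.array([-3.14086173e+00, -7.23751694e-05,  1.74398023e+00]))
im=cv2.imread('pics/wt5.png')
cv2.imwrite('pics/c9.png',np.vstack([cv2.resize(im[130:230,120:320],None,fx=4,fy=3,interpolation=cv2.INTER_CUBIC),cv2.resize(im[130:230,440:640],None,fx=4,fy=3,interpolation=cv2.INTER_CUBIC)]))
b=(548.3,-16.2,.173)
LB=[(-165,75,6),(10,39,28),(10,55,28),(44,66,28)]
print(project(place(LB,b),'wrist',t).round(1).tolist())
L=[(70,45,8),(-70,45,34),(8,21,55),(-8,21,55),(-8,-21,55),(8,-21,55)];tp=[(461,199),(172.5,208),(344.5,277),(307,277),(308,364),(345,364)]
q,r=fit([('wrist',L,tp,t)],(490,-26,.173),6);print(q,r.tolist())
E
```

```text
[[132.8, 143.1], [468.9, 213.6], [471.3, 180.6], [532.9, 162.0]]
[ 4.90800968e+02 -2.69888271e+01  1.72337504e-01] [[1.6, -0.8], [-2.0, -0.6], [2.9, -0.2], [-1.1, -0.2], [-0.1, 2.6], [-0.0, 2.7]]
```

View pics/c9.png

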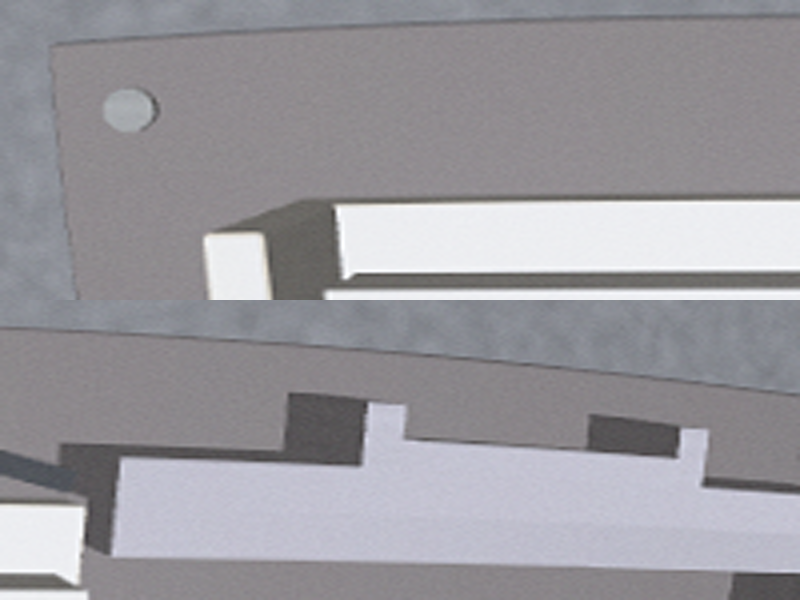

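{"fn": "play_rows", "kwargs": {"commands": [{"offset": [0, 0.008, 0], "twist": 0}, {"offset": [0, 0.008, 0], "twist": 0}, {"offset": [0, 0.008, 0], "twist": 0}, {"offset": [0, 0.008, 0], "twist": 0}, {"offset": [0, 0.008, 0], "twist": 0}]}}

```text
time: 9.95
tool_pos: [529.7, -19.2, 214.4]
tcp_rot: [3.142, 0.0, 1.744]
contact_force: [-0.4, 0.1, 0.1]
grip_width: 15.5
```

{"fn": "play_rows", "kwargs": {"commands": [{"offset": [0, 0.008, 0], "twist": 0}, {"offset": [0, 0.008, 0], "twist": 0}, {"offset": [0, 0.008, 0], "twist": 0}, {"offset": [0, 0.008, 0], "twist": 0}]}}

```text
time: 10.35
tool_pos: [561.2, -13.7, 214.4]
tcp_rot: [-3.142, 0.0, 1.744]
contact_force: [0.4, -0.2, -0.7]
grip_width: 15.4
```

{"fn": "play_rows", "kwargs": {"commands": [{"offset": [0, 0.01, 0], "twist": 0}, {"offset": [0, 0.01, 0], "twist": 0}, {"offset": [0, 0.01, 0], "twist": 0}, {"offset": [0, 0.01, 0], "twist": 0}, {"offset": [0, 0.008, 0], "twist": 0}]}}

```text
time: 10.85
tool_pos: [608.7, -5.4, 214.4]
tcp_rot: [3.141, 0.0, 1.744]
contact_force: [-1.2, -0.3, -2.1]
grip_width: 15.9
```

{"fn": "play_rows", "kwargs": {"commands": [{"offset": [0, 0.003, 0], "twist": 0}, {"offset": [0, 0.003, 0], "twist": 0}, {"offset": [0, 0.002, 0], "twist": 0}]}}

```text
time: 11.15
tool_pos: [615.7, -4.2, 214.5]
tcp_rot: [-3.141, 0.0, 1.744]
contact_force: [-0.4, -0.6, -1.3]
grip_width: 15.7
```

{"fn": "play_rows", "kwargs": {"commands": [{"offset": [0, 0.001, 0], "twist": 0}, {"offset": [0, 0.001, 0], "twist": 0}]}}

```text
time: 11.35
tool_pos: [617.0, -4.0, 214.5]
tcp_rot: [-3.139, -0.0, 1.744]
contact_force: [-7.1, -1.2, 3.7]
grip_width: 16.1
```

{"fn": "play_rows", "kwargs": {"commands": [{"offset": [0, 0.001, 0], "twist": 0}, {"offset": [0, 0, 0.0005], "twist": 0}, {"offset": [0, 0, 0], "twist": 0}]}}

```text
time: 11.65
tool_pos: [617.3, -4.0, 214.5]
tcp_rot: [-3.137, -0.0, 1.744]
contact_force: [-9.1, -2.0, 6.8]
grip_width: 15.5
```

```bash
python3 - <<'E'
from h import *
im,t=snap('wrist','wt6');print(t,status.get_obs()['contact_force'],status.get_obs()['joint_positions'])
im,_=snap('scene','sc6');cv2.imwrite('pics/c10.png',cv2.resize(im[185:305,200:330],None,fx=5,fy=5,interpolation=cv2.INTER_CUBIC))
E
```

```text
(array([617.30155176,  -4.00198226, 214.51122931]), array([-3.13733776e+00, -3.33709255e-04,  1.74372055e+00])) [-10.26263653  -1.71138753   7.12988327] [-1.30346241e-01  7.03631352e-01  1.47267632e+00 -1.13355248e-03
  9.69405490e-01 -3.02654822e-01]
```

View pics/c10.png

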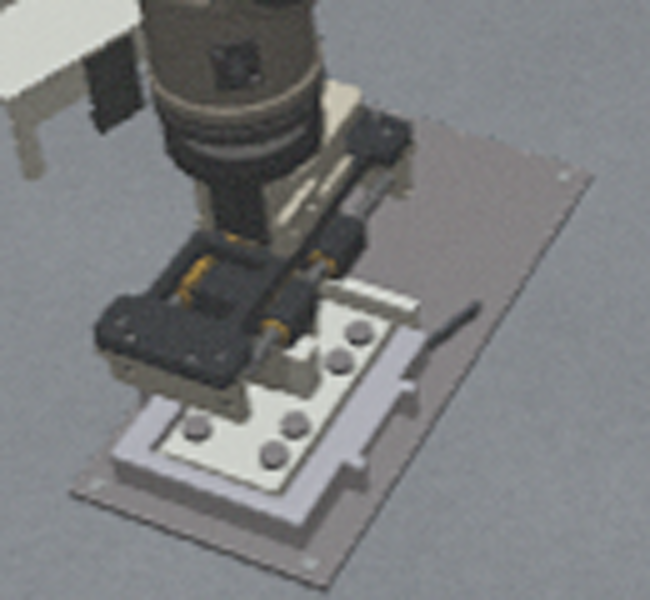

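View pics/wt6.png

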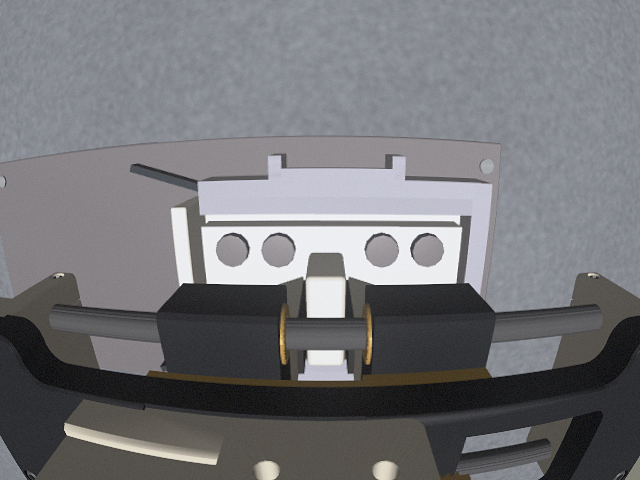

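{"fn": "play_rows", "kwargs": {"commands": [{"offset": [0, 0, 0], "twist": 0}, {"offset": [0, 0, 0], "twist": 0}, {"offset": [0, 0, 0], "twist": 0}], "jaw": 120}}

```text
time: 12.05
tool_pos: [618.9, -3.7, 214.2]
tcp_rot: [3.14, 0.0, 1.744]
contact_force: [-0.9, -0.3, -0.1]
grip_width: 35.3
```

{"fn": "play_rows", "kwargs": {"commands": [{"offset": [0, 0, -0.025], "twist": 0}, {"offset": [0, 0, -0.04], "twist": 0}, {"offset": [0, 0, -0.04], "twist": 0}, {"offset": [0, 0, -0.03], "twist": 0}]}}

```text
time: 12.45
tool_pos: [618.9, -3.7, 351.8]
tcp_rot: [3.138, 0.001, 1.744]
contact_force: [0.8, -0.6, -0.6]
grip_width: 48.4
```

```bash
python3 - <<'E'
from h import *
im,t=snap('wrist','wt7');print(t,status.get_obs()['contact_force'])
cv2.imwrite('pics/c11.png',cv2.resize(im[130:330,180:450],None,fx=2.9,fy=2.9,interpolation=cv2.INTER_CUBIC))
E
```

```text
(array([618.91412831,  -3.65601827, 351.80569859]), array([3.13843541e+00, 9.53224390e-04, 1.74382625e+00])) [ 1.17360937 -0.03647436  4.45570852]
```

View pics/wt7.png

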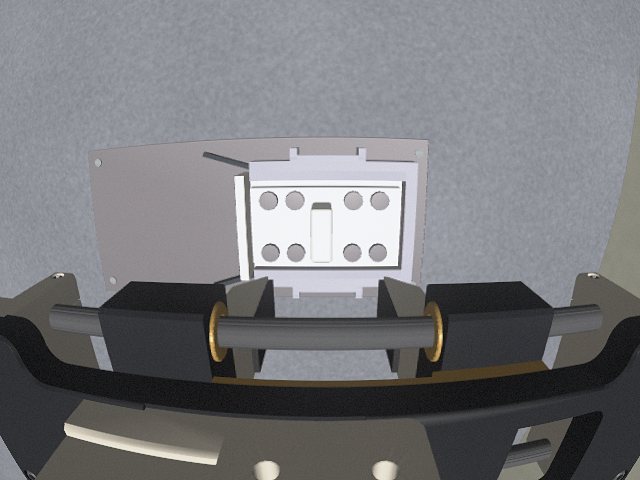

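View pics/c11.png

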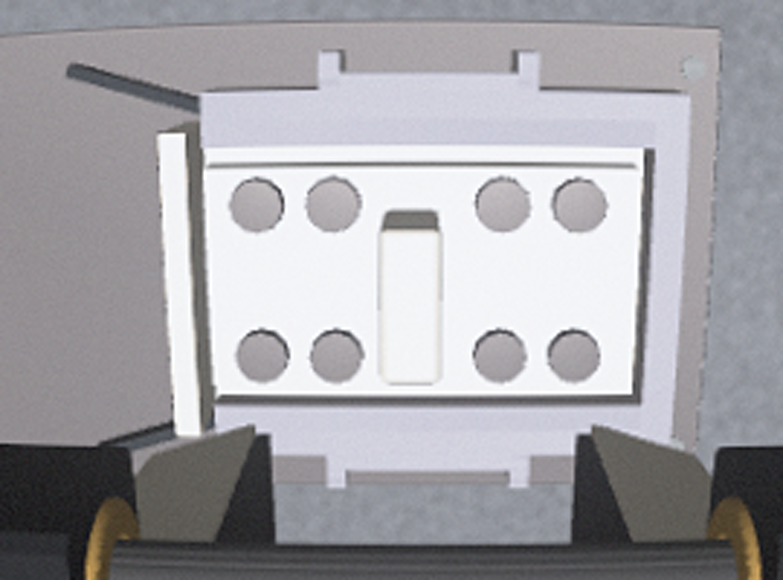

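```bash
python3 - <<'E'
from h import *
t=(np.array([618.91412831,  -3.65601827, 351.80569859]), np.array([3.13843541e+00, 9.53224390e-04, 1.74382625e+00]))
c=lambda P:[(180+x/2.9,130+y/2.9) for x,y in P]
b,r=fit([('wrist',[(10,55,28),(44,66,28),(106,66,28),(44,-66,28),(106,-66,28)],c([(202,95),(319,52),(538,52),(328,487),(528,487)]),t)],(548,-17,.17));print('bay',b,r.tolist())
q,r=fit([('wrist',[(-70,45,34),(-70,-45,34),(-8,21,55),(8,21,55),(-8,-21,55),(8,-21,55)],c([(159,133),(176,436),(380,230),(440,229),(381,383),(441,383)]),t)],(617,-4,.17),6);print('tray',q,r.tolist())
d=q[:2]-b[:2];C,S=np.cos(b[2]),np.sin(b[2]);print('tray in bay',C*d[0]+S*d[1],-S*d[0]+C*d[1],q[2]-b[2])
E
```

```text
bay [ 5.48087874e+02 -1.75405888e+01  1.73194135e-01] [[-0.6, -0.5], [-0.2, 0.0], [0.5, 0.1], [0.1, 0.3], [0.1, 0.2]]
tray [ 6.16941616e+02 -4.92701102e+00  1.73980660e-01] [[-0.5, -0.5], [0.0, 0.3], [-0.3, -0.4], [0.6, -0.1], [0.0, 0.4], [0.1, 0.4]]
tray in bay 69.99733720471468 0.5593347122795684 0.0007865254277505118
```

The tray is home. A joint fit of tray and bay in this picture gives bay x 70.0, y +0.6 and yaw error 0.001. Next is the cover.

```bash
python3 - <<'E'
from h import *
plan([(500,-270,345,1.41)],45)
E
```

```text
end [ 499.9 -270.   345. ] 1.409 rows 9
[{"offset":[-0.0269,-0.0182,0.0013],"twist":-7.87},{"offset":[-0.0241,-0.0217,0.0013],"twist":-7.87},{"offset":[-0.0209,-0.0248,0.0013],"twist":-7.87},{"offset":[-0.0173,-0.0274,0.0013],"twist":-7.87},{"offset":[-0.0134,-0.0295,0.0013],"twist":-7.87}]
[{"offset":[-0.0092,-0.0311,0.0014],"twist":-7.87},{"offset":[-0.0049,-0.0321,0.0013],"twist":-7.87},{"offset":[-0.0004,-0.0325,0.0014],"twist":-7.87},{"offset":[0.004,-0.0322,0.0013],"twist":-7.87}]
```

{"fn": "play_rows", "kwargs": {"commands": [{"offset": [-0.027, -0.018, 0.001], "twist": -7.9}, {"offset": [-0.024, -0.022, 0.001], "twist": -7.9}, {"offset": [-0.021, -0.025, 0.001], "twist": -7.9}, {"offset": [-0.017, -0.0275, 0.001], "twist": -7.9}, {"offset": [-0.0135, -0.0295, 0.001], "twist": -7.9}], "jaw": 80}}

```text
time: 13.0
tool_pos: [551.4, -152.8, 343.9]
tcp_rot: [3.141, 0.001, 2.439]
contact_force: [-0.8, 0.6, -0.4]
grip_width: 62.8
```

{"fn": "play_rows", "kwargs": {"commands": [{"offset": [-0.009, -0.031, 0.001], "twist": -7.9}, {"offset": [-0.005, -0.032, 0.001], "twist": -7.9}, {"offset": [0, -0.0325, 0.001], "twist": -7.9}, {"offset": [0.004, -0.032, 0.001], "twist": -7.9}, {"offset": [0, 0, 0], "twist": 0}]}}

```text
time: 13.5
tool_pos: [497.4, -272.9, 339.7]
tcp_rot: [-3.14, 0.0, 2.985]
contact_force: [0.8, 0.3, 0.1]
grip_width: 62.8
```

```bash
python3 - <<'E'
from h import *
im,t=snap('wrist','wc1');print(t,status.get_obs()['grip_width'],status.get_obs()['joint_positions'])
p=np.array((480.2,-301.1,-.161));L=[(75,73,70),(75,-73,70),(-75,-73,70),(-75,73,70),(40,9,108),(-40,9,108),(40,-9,108),(-40,-9,108)]
print(project(place(L,p),'wrist',t).round(1).tolist())
E
```

```text
(array([ 497.44574481, -272.92593608,  339.74172259]), array([-3.14026630e+00,  1.89832055e-04,  2.98472197e+00])) 63.30787133441937 [-6.33938846e-01  4.75798967e-01  1.50219651e+00 -1.75429182e-05
  1.16335825e+00 -2.04413742e+00]
[[381.6, 322.3], [195.0, 318.8], [178.5, 122.2], [390.5, 117.8], [292.1, 302.1], [289.3, 173.6], [263.9, 301.6], [258.3, 174.0]]
```

View pics/wc1.png

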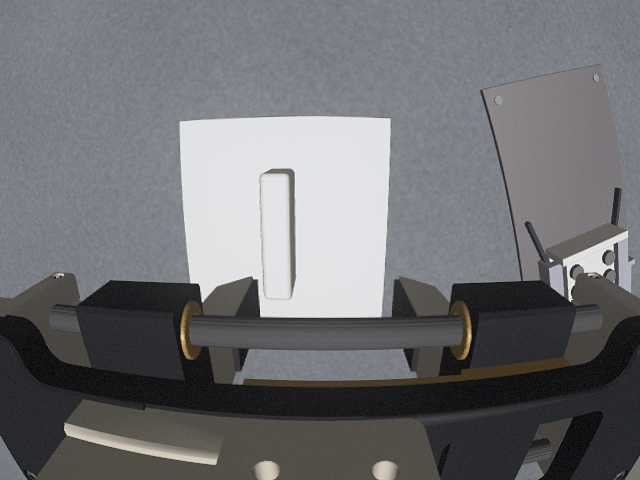

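```bash
python3 - <<'E'
from h import *
t=(np.array([ 497.44574481, -272.92593608,  339.74172259]), np.array([-3.14026630e+00,  1.89832055e-04,  2.98472197e+00]))
p,r=fit([('wrist',[(-75,-73,70),(-75,73,70),(-40,9,108),(-40,-9,108),(40,9,108),(40,-9,108)],[(180,122),(390.3,118),(290,173.5),(260,174),(292,299),(264,299)],t)],(480,-301,-.161));print(p,r.tolist())
plan([(p[0],p[1],300,p[2]+np.pi/2),(p[0],p[1],252,p[2]+np.pi/2)],30)
E
```

```text
[ 4.79930226e+02 -3.00741281e+02 -1.64699061e-01] [[-0.7, -0.7], [1.1, -0.2], [0.0, -0.4], [-0.9, -0.6], [0.3, 2.7], [0.1, 2.1]]
end [ 479.9 -300.7  252. ] 1.406 rows 4
[{"offset":[0.0066,-0.016,0.0199],"twist":0.12},{"offset":[0.0066,-0.0159,0.0199],"twist":0.12},{"offset":[-0,-0,0.024],"twist":-0},{"offset":[-0,-0,0.024],"twist":-0}]
```

{"fn": "play_rows", "kwargs": {"commands": [{"offset": [0.0066, -0.016, 0.02], "twist": 0.1}, {"offset": [0.0066, -0.016, 0.02], "twist": 0.1}, {"offset": [0, 0, 0.024], "twist": 0}, {"offset": [0, 0, 0.022], "twist": 0}, {"offset": [0, 0, 0], "twist": 0}]}}

```text
time: 14.05
tool_pos: [480.4, -297.9, 251.2]
tcp_rot: [3.138, -0.005, 2.98]
contact_force: [0.5, 0.7, 0.4]
grip_width: 62.9
```

{"fn": "play_rows", "kwargs": {"commands": [{"offset": [0, 0, 0.002], "twist": 0}, {"offset": [0, 0, 0], "twist": 0}]}}

```text
time: 14.25
tool_pos: [481.3, -299.1, 253.1]
tcp_rot: [-3.141, 0.002, 2.981]
contact_force: [-0.0, -0.5, -0.2]
grip_width: 62.6
```

{"fn": "play_rows", "kwargs": {"commands": [{"offset": [0, 0, 0.001], "twist": 0}, {"offset": [0, 0, 0], "twist": 0}]}}

```text
time: 14.45
tool_pos: [480.9, -299.3, 251.8]
tcp_rot: [-3.141, 0.001, 2.981]
contact_force: [-0.5, 0.0, 0.0]
grip_width: 63.4
```

{"fn": "play_rows", "kwargs": {"commands": [{"offset": [0.001, -0.0012, 0.002], "twist": 0}, {"offset": [0, 0, 0], "twist": 0}]}}

```text
time: 14.65
tool_pos: [479.3, -300.4, 249.1]
tcp_rot: [-3.141, -0.0, 2.981]
contact_force: [-1.1, 0.6, 0.0]
grip_width: 63.3
```

{"fn": "play_rows", "kwargs": {"commands": [{"offset": [0, 0, 0.001], "twist": 0}, {"offset": [0, 0, 0], "twist": 0}]}}

```text
time: 14.85
tool_pos: [479.4, -300.4, 248.3]
tcp_rot: [-3.141, 0.0, 2.981]
contact_force: [-1.3, 0.4, 3.1]
grip_width: 62.8
```

{"fn": "play_rows", "kwargs": {"commands": [{"offset": [0, 0, 0.001], "twist": 0}, {"offset": [0, 0, 0], "twist": 0}]}}

```text
time: 15.05
tool_pos: [479.4, -300.4, 248.2]
tcp_rot: [-3.141, 0.001, 2.981]
contact_force: [-3.4, 1.4, 10.0]
grip_width: 62.7
```

{"fn": "play_rows", "kwargs": {"commands": [{"offset": [0, 0, -0.0008], "twist": 0}, {"offset": [0, 0, 0], "twist": 0}, {"offset": [0, 0, 0], "twist": 0}, {"offset": [0, 0, 0], "twist": 0}, {"offset": [0, 0, 0], "twist": 0}], "jaw": 255}}

```text
time: 15.55
tool_pos: [479.7, -300.4, 248.3]
tcp_rot: [-3.141, 0.001, 2.981]
contact_force: [0.1, 1.0, 5.2]
grip_width: 27.9
```

{"fn": "play_rows", "kwargs": {"commands": [{"offset": [0, 0, 0], "twist": 0}, {"offset": [0, 0, -0.01], "twist": 0}, {"offset": [0, 0, -0.02], "twist": 0}, {"offset": [0, 0, -0.03], "twist": 0}, {"offset": [0, 0, -0.03], "twist": 0}]}}

```text
time: 16.05
tool_pos: [479.2, -300.1, 338.1]
tcp_rot: [3.14, -0.002, 2.981]
contact_force: [0.2, 0.0, -3.5]
grip_width: 18.1
```

```bash
python3 - <<'E'
from h import *
o=status.get_obs();im,t=snap('wrist','wc2');print(t,o['contact_force'],o['grip_width'])
b=np.array((548.2,-16.8,.173))
s=place([(75,0,0)],b)[0];print(s)
plan([(s[0],s[1],346,b[2]+np.pi/2+(o['tcp_rot'][2]-np.pi/2-(np.pi/2-.1647)))],35)
im,_=snap('scene','sc8')
E
```

```text
(array([ 479.16929406, -300.13268059,  338.05828467]), array([ 3.14035160e+00, -2.43078307e-03,  2.98116821e+00])) [ 0.20105115  0.04312213 -3.46271666] 18.11586709764943
[622.08045891  -3.88962468   0.        ]
end [622.   -3.9 346. ] 1.747 rows 10
[{"offset":[-0.0093,0.0316,-0.0002],"twist":-1.93},{"offset":[-0.0103,0.0312,-0.0002],"twist":-1.93},{"offset":[-0.0114,0.0309,-0.0002],"twist":-1.93},{"offset":[-0.0124,0.0305,-0.0002],"twist":-1.93},{"offset":[-0.0134,0.03,-0.0002],"twist":-1.93}]
[{"offset":[-0.0144,0.0296,-0.0003],"twist":-1.93},{"offset":[-0.0154,0.0291,-0.0002],"twist":-1.93},{"offset":[-0.0164,0.0285,-0.0003],"twist":-1.93},{"offset":[-0.0174,0.028,-0.0002],"twist":-1.93},{"offset":[-0.0183,0.0273,-0.0003],"twist":-1.93}]
```

View pics/wc2.png

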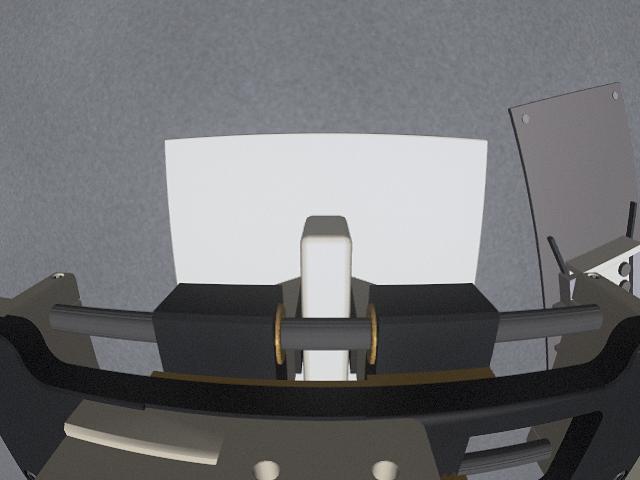

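View pics/sc8.png

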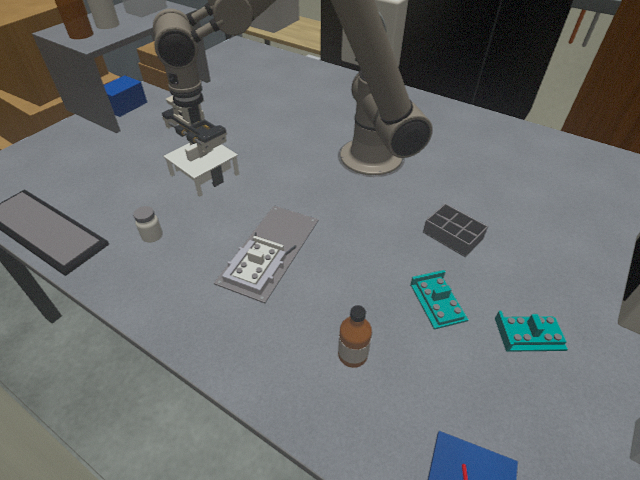

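{"fn": "play_rows", "kwargs": {"commands": [{"offset": [-0.009, 0.0315, 0], "twist": -1.9}, {"offset": [-0.01, 0.031, 0], "twist": -1.9}, {"offset": [-0.0115, 0.031, 0], "twist": -1.9}, {"offset": [-0.0125, 0.0305, 0], "twist": -1.9}, {"offset": [-0.0135, 0.03, 0], "twist": -1.9}]}}

```text
time: 16.65
tool_pos: [550.3, -150.8, 336.0]
tcp_rot: [3.141, -0.003, -3.135]
contact_force: [0.3, 0.3, -3.5]
grip_width: 18.0
```

{"fn": "play_rows", "kwargs": {"commands": [{"offset": [-0.0145, 0.0295, 0], "twist": -1.9}, {"offset": [-0.0155, 0.029, 0], "twist": -1.9}, {"offset": [-0.0165, 0.0285, 0], "twist": -1.9}, {"offset": [-0.0175, 0.028, 0], "twist": -1.9}, {"offset": [-0.0185, 0.0275, 0], "twist": -1.9}]}}

```text
time: 17.15
tool_pos: [622.5, -2.6, 335.7]
tcp_rot: [3.141, -0.003, -2.969]
contact_force: [2.0, 0.3, -3.5]
grip_width: 17.9
```

{"fn": "play_rows", "kwargs": {"commands": [{"offset": [0, 0, 0], "twist": 0}, {"offset": [0, 0, 0], "twist": 0}]}}

```text
time: 17.35
tool_pos: [622.1, -3.2, 335.8]
tcp_rot: [3.141, -0.003, -2.969]
contact_force: [-0.6, -0.6, -3.5]
grip_width: 17.8
```

```bash
python3 - <<'E'
from h import *
o=status.get_obs();im,t=snap('wrist','wc3');print(t,o['contact_force'],o['grip_width'],o['joint_positions'][5])
b=np.array((548.2,-16.8,.173))
L=[(-165,-75,6),(-165,75,6),(10,55,28),(10,-55,28)]
print(project(place(L,b),'wrist',t).round(1).tolist())
c=(t[0][0],t[0][1],t[1][2]-np.pi)
print(project(place([(-75,-73,70),(-75,73,70),(-40,9,108),(-40,-9,108)],c,t[0][2]-248.2),'wrist',t).round(1).tolist())
plan([(622.1,-3.9,320,.173+np.pi/2)],35)
E
```

```text
(array([622.1423361 ,  -3.22133899, 335.81105259]), array([ 3.14108449, -0.00336808, -2.96894888])) [-0.63531907 -0.58860651 -3.48188701] 17.825457223140983 -1.8714295148721583
[[238.8, -39.3], [410.6, -39.5], [395.5, 150.7], [254.1, 150.8]]
[[163.6, 141.2], [488.1, 141.2], [352.9, 238.1], [299.5, 238.1]]
end [622.1  -3.9 320. ] 1.744 rows 1
[{"offset":[-0.0001,0.0001,0.0162],"twist":-0.11}]
```

View pics/wc3.png

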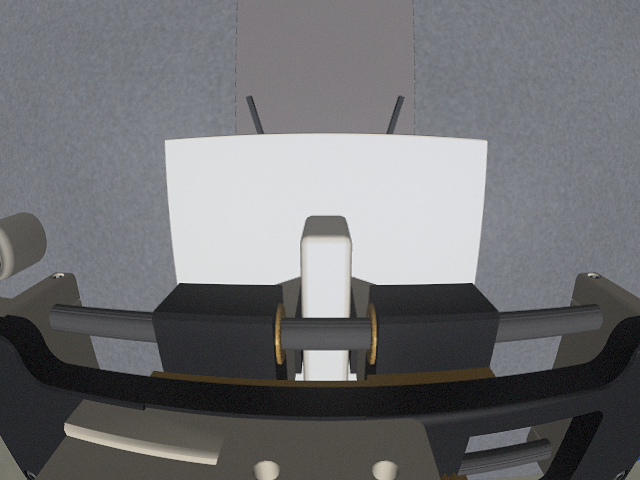

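```bash
python3 - <<'E'
from h import *
t=(np.array([622.1423361 ,  -3.22133899, 335.81105259]), np.array([ 3.14108449, -0.00336808, -2.96894888]))
for b in((548.2,-16.8,.173),(550.2,-16.8,.173)):
  print(project(place([(-34,60.5,14),(-34,-60.5,14)],b),'wrist',t).round(1).tolist())
o=status.get_obs();print(o['tool_pos'],o['tcp_rot'])
E
```

```text
[[399.5, 97.2], [250.0, 97.3]]
[[399.1, 99.5], [249.6, 99.7]]
[621.98927716  -4.05959708 336.1953573 ] [ 3.14129144e+00 -2.98997367e-03 -2.97030841e+00]
```

{"fn": "play_rows", "kwargs": {"commands": [{"offset": [0, 0, 0.02], "twist": 0}, {"offset": [0, 0, 0.02], "twist": 0}, {"offset": [0, 0, 0.015], "twist": 0}, {"offset": [0, 0, 0.005], "twist": 0}, {"offset": [0, 0, 0], "twist": 0}]}}

```text
time: 17.9
tool_pos: [622.0, -4.8, 276.9]
tcp_rot: [3.141, -0.002, -2.972]
contact_force: [0.8, -0.3, -2.7]
grip_width: 17.7
```

```bash
python3 - <<'E'
from h import *
o=status.get_obs();im,t=snap('wrist','wc4');print(t,o['contact_force'])
im,_=snap('scene','sc9');cv2.imwrite('pics/c12.png',cv2.resize(im[165:305,195:335],None,fx=4.2,fy=4.2,interpolation=cv2.INTER_CUBIC))
E
```

```text
(array([621.99235756,  -4.81971283, 276.89014179]), array([ 3.14119534e+00, -2.10891061e-03, -2.97179011e+00])) [ 0.80776198 -0.31602289 -2.65324463]
```

View pics/c12.png

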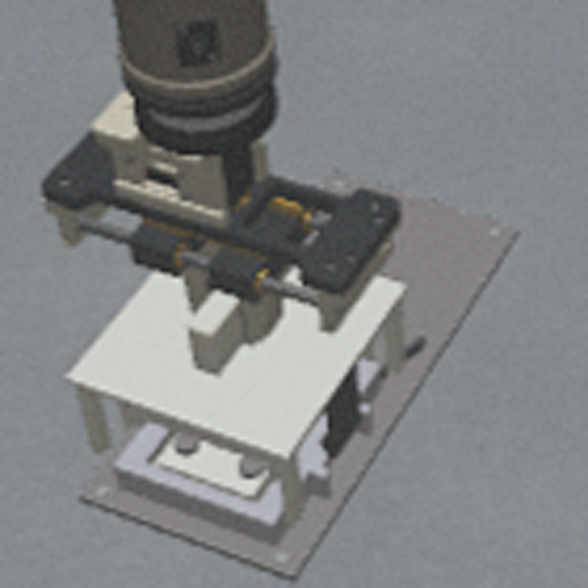

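View pics/wc4.png

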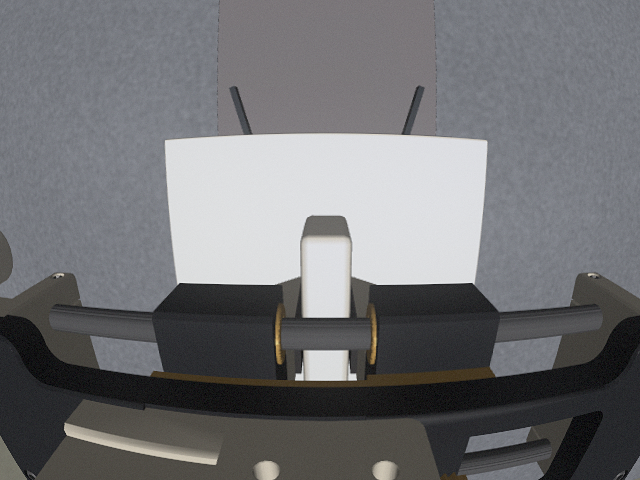

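{"fn": "play_rows", "kwargs": {"commands": [{"offset": [0, 0.0009, 0.003], "twist": -0.15}, {"offset": [0, 0, 0.003], "twist": 0}, {"offset": [0, 0, 0.002], "twist": 0}, {"offset": [0, 0, 0], "twist": 0}]}}

```text
time: 18.4
tool_pos: [622.3, -3.1, 269.8]
tcp_rot: [-3.141, 0.0, -2.968]
contact_force: [0.1, -1.3, -3.6]
grip_width: 17.8
```

{"fn": "play_rows", "kwargs": {"commands": [{"offset": [0, 0, 0.002], "twist": 0}, {"offset": [0, 0, 0], "twist": 0}]}}

```text
time: 18.6
tool_pos: [622.5, -3.0, 268.3]
tcp_rot: [-3.141, 0.001, -2.968]
contact_force: [0.4, 0.6, -0.2]
grip_width: 18.0
```

{"fn": "play_rows", "kwargs": {"commands": [{"offset": [0, -0.0004, 0.002], "twist": 0}, {"offset": [0, 0, 0], "twist": 0}]}}

```text
time: 18.8
tool_pos: [622.7, -3.4, 266.7]
tcp_rot: [-3.141, 0.002, -2.968]
contact_force: [0.5, -0.5, 3.8]
grip_width: 17.4
```

{"fn": "play_rows", "kwargs": {"commands": [{"offset": [0, 0, 0.002], "twist": 0}, {"offset": [0, 0, 0], "twist": 0}]}}

```text
time: 19.0
tool_pos: [622.5, -3.3, 264.1]
tcp_rot: [-3.141, 0.001, -2.968]
contact_force: [0.4, 0.1, -1.6]
grip_width: 17.9
```

{"fn": "play_rows", "kwargs": {"commands": [{"offset": [0, 0, 0.002], "twist": 0}, {"offset": [0, 0, 0], "twist": 0}]}}

```text
time: 19.2
tool_pos: [622.2, -3.3, 261.1]
tcp_rot: [3.141, -0.001, -2.968]
contact_force: [2.8, 0.4, -2.6]
grip_width: 17.6
```

{"fn": "play_rows", "kwargs": {"commands": [{"offset": [0, 0, 0.002], "twist": 0}, {"offset": [0, 0, 0], "twist": 0}]}}

```text
time: 19.4
tool_pos: [621.9, -3.3, 258.6]
tcp_rot: [3.141, -0.002, -2.968]
contact_force: [0.5, 0.3, -4.4]
grip_width: 17.6
```

{"fn": "play_rows", "kwargs": {"commands": [{"offset": [0, 0, 0.002], "twist": 0}, {"offset": [0, 0, 0], "twist": 0}]}}

```text
time: 19.6
tool_pos: [622.1, -3.4, 257.1]
tcp_rot: [3.141, -0.001, -2.968]
contact_force: [-1.2, -0.4, -3.4]
grip_width: 17.5
```

{"fn": "play_rows", "kwargs": {"commands": [{"offset": [0, 0, 0.0015], "twist": 0}, {"offset": [0, 0, 0], "twist": 0}]}}

```text
time: 19.8
tool_pos: [622.3, -3.5, 256.6]
tcp_rot: [-3.141, 0.0, -2.968]
contact_force: [-0.7, 0.2, -0.1]
grip_width: 17.9
```

Contact is only now starting, at about the seat height. I check the picture before pressing harder.

```bash
python3 - <<'E'
from h import *
o=status.get_obs();im,t=snap('wrist','wc5');print(t,o['contact_force'])
im,_=snap('scene','sc10');cv2.imwrite('pics/c13.png',cv2.resize(im[165:305,195:335],None,fx=4.2,fy=4.2,interpolation=cv2.INTER_CUBIC))
E
```

```text
(array([622.26209971,  -3.45237256, 256.63624526]), array([-3.14144422e+00,  7.80520750e-05, -2.96784681e+00])) [-0.7128516   0.16144371 -0.05306735]
```

View pics/c13.png

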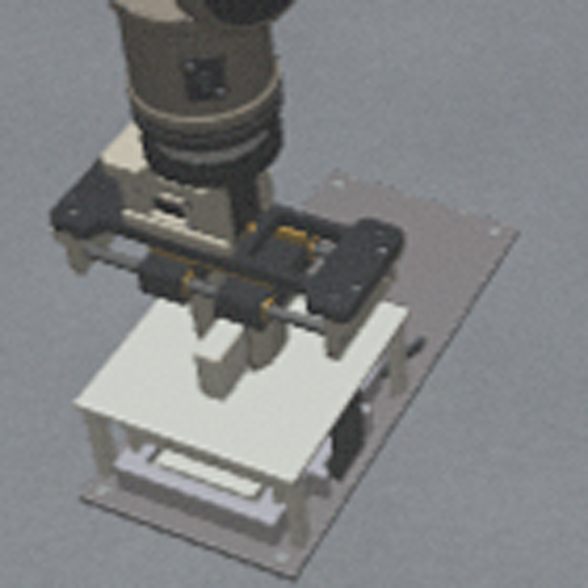

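View pics/wc5.png

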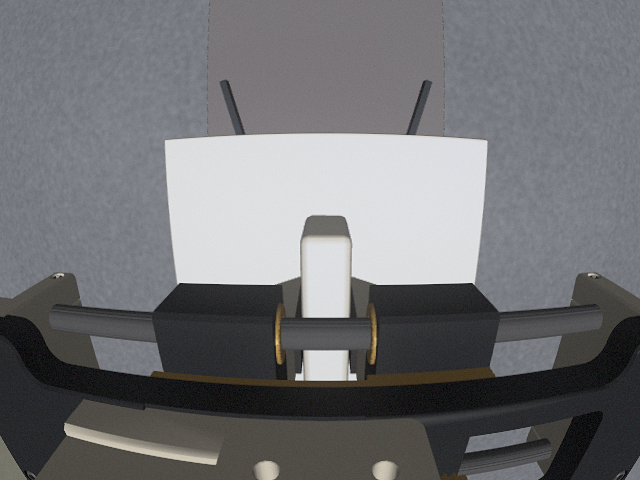

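{"fn": "play_rows", "kwargs": {"commands": [{"offset": [0, 0, 0.001], "twist": 0}, {"offset": [0, 0, 0], "twist": 0}]}}

```text
time: 20.1
tool_pos: [622.2, -3.4, 256.6]
tcp_rot: [-3.141, 0.001, -2.968]
contact_force: [-4.4, -0.4, 7.4]
grip_width: 17.9
```

{"fn": "play_rows", "kwargs": {"commands": [{"offset": [0, 0, 0.001], "twist": 0}, {"offset": [0, 0, 0], "twist": 0}]}}

```text
time: 20.3
tool_pos: [622.1, -3.4, 256.6]
tcp_rot: [-3.141, 0.001, -2.968]
contact_force: [-6.9, 1.1, 13.1]
grip_width: 17.5
```

{"fn": "play_rows", "kwargs": {"commands": [{"offset": [0, 0, 0.001], "twist": 0}, {"offset": [0, 0, 0], "twist": 0}]}}

```text
time: 20.5
tool_pos: [622.1, -3.4, 256.6]
tcp_rot: [-3.141, 0.001, -2.968]
contact_force: [-8.7, -0.8, 19.0]
grip_width: 17.8
```

{"fn": "play_rows", "kwargs": {"commands": [{"offset": [0, 0, 0.0015], "twist": 0}, {"offset": [0, 0, 0], "twist": 0}, {"offset": [0, 0, -0.0045], "twist": 0}, {"offset": [0, 0, 0], "twist": 0}]}}

```text
time: 20.9
tool_pos: [622.5, -3.4, 256.9]
tcp_rot: [-3.141, 0.002, -2.968]
contact_force: [0.3, -0.4, -3.4]
grip_width: 17.9
```

{"fn": "play_rows", "kwargs": {"commands": [{"offset": [0, 0, 0], "twist": 0}, {"offset": [0, 0, 0], "twist": 0}, {"offset": [0, 0, 0], "twist": 0}, {"offset": [0, 0, 0], "twist": 0}], "jaw": 100}}

```text
time: 21.3
tool_pos: [622.5, -3.5, 256.3]
tcp_rot: [-3.141, 0.0, -2.968]
contact_force: [-0.4, -1.6, 2.4]
grip_width: 45.4
```

{"fn": "play_rows", "kwargs": {"commands": [{"offset": [0, 0, -0.02], "twist": 0}, {"offset": [0, 0, -0.04], "twist": 0}, {"offset": [0, 0, -0.04], "twist": 0}, {"offset": [0.03, 0, -0.03], "twist": 0}, {"offset": [0.03, 0, 0], "twist": 0}]}}

```text
time: 21.8
tool_pos: [563.4, -13.7, 390.3]
tcp_rot: [-3.139, 0.008, -2.967]
contact_force: [-0.2, 0.1, -0.5]
grip_width: 55.5
```

```bash
python3 - <<'E'
from h import *
o=status.get_obs();im,t=snap('wrist','wc6');print(t,o['contact_force'],o['grip_width'])
im,_=snap('scene','sc11');cv2.imwrite('pics/c14.png',cv2.resize(im[165:305,195:335],None,fx=4.2,fy=4.2,interpolation=cv2.INTER_CUBIC))
E
```

```text
(array([563.39883068, -13.72768403, 390.262846  ]), array([-3.13909387,  0.00753909, -2.9671335 ])) [-0.20420209  0.09415673 -0.50572808] 55.522367949565435
```

View pics/c14.png

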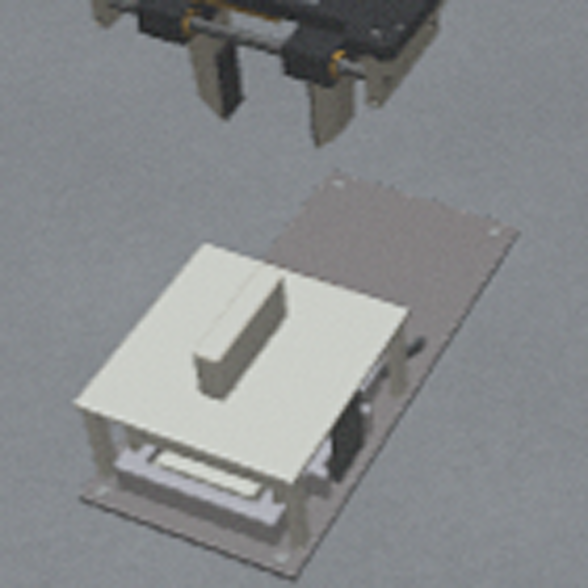

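View pics/wc6.png

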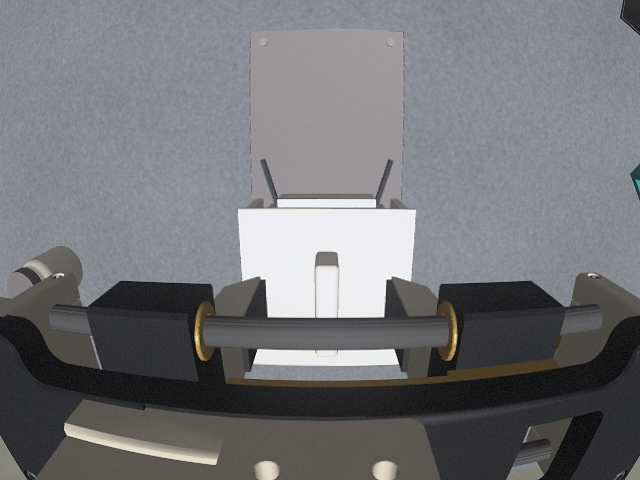

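```bash
python3 - <<'E'
from h import *
L=[(75,-73,70),(75,73,70),(-75,73,70),(-75,-73,70)];px=[(212.9,261.4),(264.5,280),(292.1,239.3),(243.8,222.9)]
for z in(4,8,12,16,21):
  q,r=fit([('scene',L,px,None)],(622,-4,.173),z);print(z,q.round(3),abs(r).sum().round(2),r.tolist())
t=(np.array([563.39883068, -13.72768403, 390.262846  ]), np.array([-3.13909387,  0.00753909, -2.9671335 ]))
pw=[(238.3,209.5),(415.5,209.5),(315.5,266),(339,266)]
LW=[(-75,-73,70),(-75,73,70),(-40,-9,108),(-40,9,108)]
for z in(4,8,12,16,21):
  q,r=fit([('wrist',LW,pw,t)],(622,-4,.173),z);print(z,q.round(3),abs(r).sum().round(2))
# plan side looks: camera (tool x side) placed at -y / +y sides
E
```

```text
4 [ 6.21441e+02 -2.72000e+00  1.70000e-01] 1.4 [[-0.3, -0.1], [0.0, 0.2], [0.3, -0.3], [-0.0, 0.2]]
8 [ 6.24007e+02 -6.60000e-02  1.69000e-01] 2.0 [[-0.5, -0.1], [0.1, 0.3], [0.5, -0.4], [-0.1, 0.0]]
12 [6.26589e+02 2.59600e+00 1.69000e-01] 2.6 [[-0.7, -0.1], [0.1, 0.4], [0.7, -0.4], [-0.1, -0.1]]
16 [6.29185e+02 5.26400e+00 1.69000e-01] 3.6 [[-0.9, -0.0], [0.2, 0.6], [0.9, -0.5], [-0.2, -0.3]]
21 [6.32446e+02 8.60500e+00 1.68000e-01] 4.7 [[-1.2, -0.0], [0.2, 0.8], [1.2, -0.6], [-0.2, -0.5]]
4 [ 6.24006e+02 -2.77300e+00  1.75000e-01] 2.1
8 [ 6.22886e+02 -2.96800e+00  1.75000e-01] 3.7
12 [ 6.21753e+02 -3.14400e+00  1.75000e-01] 8.2
16 [ 6.20619e+02 -3.34400e+00  1.75000e-01] 13.0
21 [ 6.19194e+02 -3.60400e+00  1.75000e-01] 18.9
```

```bash
python3 - <<'E'
from h import *
plan([(640,-194,300,None)],45)
E
```

```text
end [ 640. -194.  300.] 1.744 rows 5
[{"offset":[-0.0094,-0.0382,0.0174],"twist":-0},{"offset":[-0.0094,-0.0382,0.0174],"twist":-0},{"offset":[-0.0094,-0.0383,0.0174],"twist":-0},{"offset":[-0.0094,-0.0382,0.0174],"twist":-0},{"offset":[-0.0094,-0.0383,0.0174],"twist":-0}]
```

{"fn": "play_rows", "kwargs": {"commands": [{"offset": [-0.009, -0.038, 0.017], "twist": 0}, {"offset": [-0.009, -0.038, 0.017], "twist": 0}, {"offset": [-0.009, -0.038, 0.017], "twist": 0}, {"offset": [-0.009, -0.038, 0.017], "twist": 0}, {"offset": [-0.009, -0.038, 0.017], "twist": 0}]}}

```text
time: 22.4
tool_pos: [641.3, -194.5, 299.5]
tcp_rot: [3.141, -0.001, -2.968]
contact_force: [0.8, 0.1, 0.6]
grip_width: 55.8
```

```bash
python3 - <<'E'
from h import *
im,t=snap('wrist','wc7');print(t)
E
```

```text
(array([ 641.29013452, -194.48961865,  299.45265071]), array([ 3.14072848e+00, -7.85494160e-04, -2.96772137e+00]))
```

View pics/wc7.png

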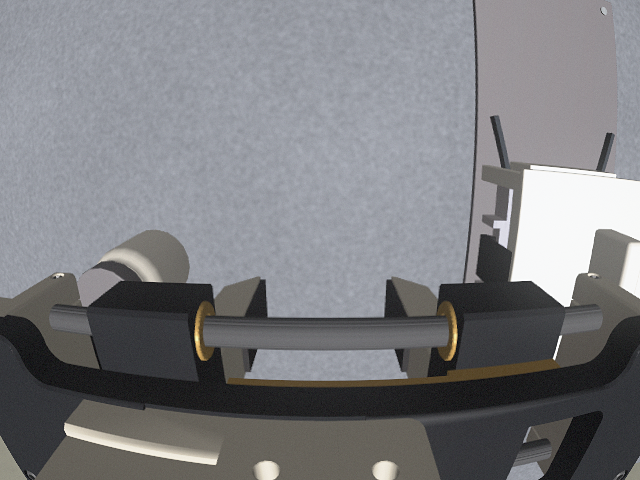

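{"fn": "play_rows", "kwargs": {"commands": [{"offset": [-0.03, 0.01, 0], "twist": 0}, {"offset": [-0.03, 0.01, 0], "twist": 0}, {"offset": [0, 0, 0], "twist": 0}]}}

```text
time: 22.75
tool_pos: [698.5, -160.8, 299.4]
tcp_rot: [3.14, 0.0, -2.966]
contact_force: [-0.7, -0.1, -0.5]
grip_width: 55.7
```

```bash
python3 - <<'E'
from h import *
im,t=snap('wrist','wc8');print(t)
cv2.imwrite('pics/c15.png',cv2.resize(im[60:260,440:640],None,fx=3,fy=3,interpolation=cv2.INTER_CUBIC))
for z in(8,21):
  q=(622.1,-3.5,.173)
  # arm outer bottom edge & top plate edge, arm rotated in/out
  print(project(place([(-75,-73,70),(75,-73,70),(17,-64,1.5),(-17,-64,1.5),(17,-57,12)],q,z),'wrist',t).round(0).tolist())
E
```

```text
(array([ 698.47315562, -160.80946219,  299.37319217]), array([ 3.14019407e+00,  3.52921513e-04, -2.96551314e+00]))
[[492.0, 60.0], [475.0, 305.0], [461.0, 198.0], [463.0, 153.0], [474.0, 200.0]]
[[502.0, 56.0], [482.0, 314.0], [467.0, 200.0], [470.0, 154.0], [481.0, 203.0]]
```

View pics/c15.png

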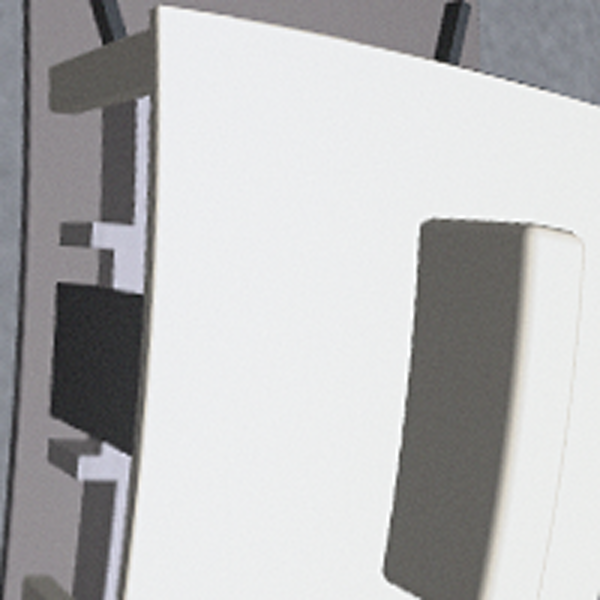

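{"fn": "play_rows", "kwargs": {"commands": [{"offset": [0, 0.04, -0.02], "twist": 0}, {"offset": [0, 0.045, 0], "twist": 0}, {"offset": [0, 0.045, 0], "twist": 0}, {"offset": [0, 0.045, 0], "twist": 0}, {"offset": [0, 0.045, 0], "twist": 0}]}}

```text
time: 23.3
tool_pos: [657.0, 54.8, 321.0]
tcp_rot: [-3.142, -0.001, -2.969]
contact_force: [0.8, 1.3, 0.1]
grip_width: 56.0
```

{"fn": "play_rows", "kwargs": {"commands": [{"offset": [0, 0.045, 0], "twist": 0}, {"offset": [0, 0.035, 0], "twist": 0}, {"offset": [0, 0, 0], "twist": 0}, {"offset": [0, 0, 0], "twist": 0}]}}

```text
time: 23.7
tool_pos: [643.7, 132.8, 321.0]
tcp_rot: [-3.141, -0.001, -2.966]
contact_force: [0.4, -0.3, 0.1]
grip_width: 56.0
```

```bash
python3 - <<'E'
from h import *
im,t=snap('wrist','wc9');print(t)
cv2.imwrite('pics/c16.png',np.hstack([im]))
q=(622.1,-3.5,.173)
for s in(62,64,66,68,70,72):print(s,project(place([(17,s,1.5),(-17,s,1.5)],q,8),'wrist',t).round(1).tolist())
E
```

```text
(array([643.71209894, 132.75732754, 321.02303509]), array([-3.14097647e+00, -7.92330916e-04, -2.96620146e+00]))
62 [[241.2, 196.3], [239.8, 154.2]]
64 [[243.6, 196.3], [242.3, 154.1]]
66 [[246.0, 196.2], [244.7, 154.1]]
68 [[248.4, 196.2], [247.2, 154.0]]
70 [[250.8, 196.2], [249.6, 153.9]]
72 [[253.3, 196.1], [252.1, 153.8]]
```

View pics/wc9.png

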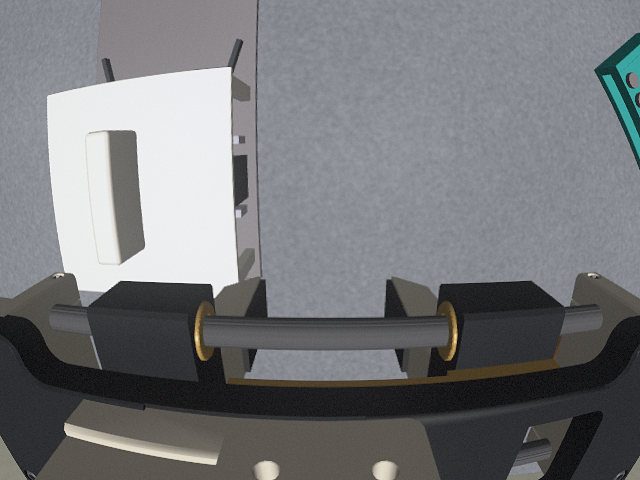

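Both clip arms hang upright between their ears, with the outer lower edge about 66–68 mm from the centre line on each side. The cover is level and low, so I hand in.

```bash
python3 - <<'E'
from plant import status,ticket
o=status.get_obs();print(o['time'],o['contact_force'],abs(o['dq']).max())
print(ticket.close_job())
E
```

```text
23.75 [ 0.12929594  0.28616072 -0.61504438] 0.02499837826469708
the job is handed in; nothing more can be done
None
```

The sampler is loaded and the job is handed in at about 24 s. I picked up the white tray by its handle, turned it end for end, and slid it nose first under the rail lips until it met the back stop. I then set the cover over the rails, pressed it down, let go and moved clear.

**Tray:** The wrist picture after release put it at bay x 70.0 mm, y +0.6 mm, with a yaw error under 0.001 rad. It was pushed against the stop with about 10 N.

**Cover:** Pressing ended on a hard stop, about 19 N at the last reading and then a little further. The height there was within 0.5 mm of the seated height. The wrist picture after release put the origin 4 to 8 mm above the bench (8 mm is home), so it is not perched. Seen from each side, both clip arms hang upright between their ears.

**Bystanders:** The arm never went near the bottle or touched the jar.

**Disagreements and gaps:**
- **Camera spread:** The camera positions differed from each other by 1 to 3 mm; the scene camera placed the seated cover about 3 mm off in y.
- **Snap not seen directly:** I never read a clear 8 to 20 N snap peak. The largest reading while the clips passed the rims was about 4 N. That they snapped is inferred from the seated height, the hard stop and the upright arms. I did no upward pull test.

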